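Reload the indicator reader

ROBOT

A 6-joint arm with a two-finger parallel gripper is mounted at the origin on the work surface. World frame = base frame: x ahead of the robot, y to its left, z up, the work surface at z = 0. Lengths are in mm, angles in rad, forces in N, time in s.
With the tool pointing down it reaches from about 275 to 750 mm from the base axis. Payload 10.2 kg.
Tool frame: the origin (TCP) lies at the very end of the fingers, on their centre line; the grasp point (between the pads) lies 19 mm behind it; x points along the fingers, y is the direction in which the jaws open and shut, and the axes are right-handed (so a half turn about x gives the same grasp; the last joint's range is limited). The gripper opens to 85 mm and grips with 20 to 120 N. Pads are 22 mm wide; open, the fingers measure 114 mm over their backs; the gripper's body (76 mm by 85 mm) begins 54 mm behind the grasp point. The pads swing forward as they close: fully open they stand 13 mm farther back than shut.
Start: joints at [1.054, 0.313, 1.498, -0, 1.331, -0.223], TCP at [152.048, 502.506, 203.394] pointing down, gripper open.
Joint ranges: [-2.94, 2.94], [-0.97, 2.17], [0.19, 2.56], [-1.23, 4.37], [0.02, 3.11], [-2.88, 2.88]. Speed limits (rad/s): [2.39, 2.39, 3.01, 3.14, 3.14, 3.14].

INTERFACE

Orientations are given as a unit quaternion [w, x, y, z].
In Python, from rig import ctrl, viewer, order gives the robot as it stands. The module is installed in compiled form; this text tells all that it offers.
- The arm moves only by the tool carry_out, never from a script. Its argument "deltas" is a list of rows, each a list of 7 numbers: the gripper command: -1 is fully open, 1 is shut, values between are in proportion, then the shift along the tool's x, y, z in mm, then the turn, a rotation vector about the tool's x, y, z in degrees. A call has exactly 5 rows; each row is the pose to reach, as a shift and turn from the pose commanded when the call began, along the tool's axes at that moment; what a row does not reach only later rows make up. A row lasts 1/8 s, in which the tool goes at most 62.5 mm and 10.7 degrees, less where a joint would pass 70% of its speed; a pose out of reach is approached as far as the arm can. A call with a gripper value outside its range is refused whole. The fingers move at their own pace and stop on an object; "newtons" is the grip in N (left out, the last holds). Time passes only in rows, so rows that repeat a pose let the fingers close, or fill a call up. It gives the time, the measured TCP pose, the force and the opening at its end, in the units of the state.
- ctrl.sense(): the state, without advancing time (a new reading comes with each control period).
- viewer.capture(name): name is "side" or "top"; returns the picture (400x640x3 uint8, red, green, blue); there is no depth.
- viewer.calibration(name): a dict with "fx", "fy", "cx", "cy" (pixels), "xyz" and "attitude" of the camera in the world. Camera axes: x right, y down, z forward; pixel columns grow to the right and rows downward; lengths in mm; the calibration is good to about 2 mm. A picture is of the moment at which its call begins. calibration takes no time and is no camera call.
- order.finish_job(): hands the job in, once; it reports no verdict.
The state is a dict: "time_s": time; "joints": joint angles; "dq": joint speeds; "tau": joint torques, N m; "eef_pos": TCP position; "ee_rot": TCP orientation; "force": force on the tool from outside, world axes, zero at the start; "wrist_torque": the same for the moment, N m; "grip_width": opening from 0.0 (shut) to 1.0 (fully open).
Only numpy, scipy, OpenCV 4.12 (cv2) and the standard library are available. Lean on these libraries where they do the work, as an engineer would, in place of code of your own. Each camera call takes 0.05 s, during which the arm holds its last target. There are 200 camera calls.

TASK

Reload the cassette reader. Two of its three black bays still hold a flat black spent core that is hard to see against the floor, so before a bay gets a fresh cassette feel it by pressing down on its floor, going from bay 1 to bay 3 in turn; put both spent cores into the yellow bin, and set each white cassette fully home in a bay of its own. When all of that is done, turn the dial until its pointer is on the zero mark, and leave the bottle, jar and carton where they are.

Things in the scene. Friction and masses are not known exactly. Their poses are not given: they have to be found in the camera images.
- reader: Fixed bench reader, 190 (x) x 256 (y) x 45 mm high, white and grey; origin at the centre of its underside on the bench, z up. The dial is on the half towards -x, three black bays in a row along y on the half towards +x. It may stand turned a little.
- bay1 (a point): Centre of the floor of bay 1 (at the reader's +y end), on the top face of its sprung floor plate at rest; axes as the reader's. Each bay is an upright-walled pocket 74 (x) x 44 mm (y), 21 mm deep below the reader's top face. A fresh cassette goes in with its 68 mm along the reader's x, either end first; fully home, it stands on the plate, 15 mm proud of the top face.
- bay2 (a point): As bay1, for bay 2, the middle one, 72 mm from its neighbours. Midway along each bay a slot 36 mm wide (along reader x) opens on both y sides, at least 28 mm further out and down to 9 mm above the bench, so that fingers can reach down on both sides of what lies on the floor plate.
- bay3 (a point): As bay1, for bay 3, at the reader's -y end. A spent core, where there is one, lies loose on the floor plate, within 4 mm of the bay's centre: a plain black block 66 (reader x) x 36 (reader y) x 14 mm high, 40 g, so its bay is felt 14 mm higher than an empty one. Two of the three bays (which two changes) hold a core at the start. Cores are not tracked.
- plate1 (a joint): How far the sprung black floor plate of bay 1 is pressed down: 0 at rest to 0.006 m at its stop, about 1 N to start plus 0.8 N per mm. Pressing it down by 3 mm or more, directly or through a spent core lying on it, feels the bay; it springs back. It does not sag visibly under a core.
- plate2 (a joint): How far the sprung black floor plate of bay 2 is pressed down: 0 at rest to 0.006 m at its stop, about 1 N to start plus 0.8 N per mm. Pressing it down by 3 mm or more, directly or through a spent core lying on it, feels the bay; it springs back. It does not sag visibly under a core.
- plate3 (a joint): How far the sprung black floor plate of bay 3 is pressed down: 0 at rest to 0.006 m at its stop, about 1 N to start plus 0.8 N per mm. Pressing it down by 3 mm or more, directly or through a spent core lying on it, feels the bay; it springs back. It does not sag visibly under a core.
- dial (a joint): Dial angle (rad) about the vertical, growing anticlockwise seen from above; 0 when the white pointer line on the bar is at the zero mark, the long white mark on the reader's +x side of the dial. Starts between +0.7 and +2.4; limits +-2.9. Stays where it is left; about 0.04 N m to turn.
- dial_grip (a point): Point on the dial's axis to grip: the dial is a black disc of 60 mm diameter with an upright bar 50 mm long, 12 mm thick and 26 mm high on top of it; this point is 16 mm above the disc and 10 mm below the top of the bar (74 mm above the bench). Its x axis runs along the bar towards the pointer end, so fingers close along its y.
- cassette1_c (a point): Fresh cassette: upright white plastic block, 68 (its x) x 40 (its y) x 36 mm high, 70 g, grey label on top; stands loose on the bench to the robot's left. This point is its centre, 18 mm above its underside; its z axis points up. Grip it across the 40 mm. Two or three of the three cassettes are present.
- cassette2_c (a point): Fresh cassette: upright white plastic block, 68 (its x) x 40 (its y) x 36 mm high, 70 g, grey label on top; stands loose on the bench to the robot's left. This point is its centre, 18 mm above its underside; its z axis points up. Grip it across the 40 mm. Two or three of the three cassettes are present.
- cassette3_c (a point): Fresh cassette: upright white plastic block, 68 (its x) x 40 (its y) x 36 mm high, 70 g, grey label on top; stands loose on the bench to the robot's left. This point is its centre, 18 mm above its underside; its z axis points up. Grip it across the 40 mm. Two or three of the three cassettes are present.
- bin: Fixed yellow open bin for spent cores, outside 150 (its x) x 130 (its y) x 50 mm high, walls and floor 4 mm thick, to the robot's right; origin at the centre of its underside on the bench, z up.
- bottle: Bystander: white round bottle, 68 mm diameter, 170 mm high, loose; origin at the centre of its underside.
- jar: Bystander: amber jar, 60 mm diameter, 75 mm high, loose; origin at the centre of its underside.
- glovebox: Bystander: cardboard carton 220 (x) x 110 (y) x 70 mm high, loose; origin at the centre of its underside.
Things that resemble listed ones, but are neither listed nor needed, are in the scene too. What is shaped like the part that bears cassette2_c but turquoise is not meant.

How it is judged:
By the outcome, as a careful person would: the job done as asked, in the order asked, and still so for the second after the job is handed in, with the robot touching nothing.
Of spent1, spent2, spent3 only 2 to 2 are there at a start; the rules pass over those that are not, and their reading is None.
Of cassette1, cassette2, cassette3 only 2 to 3 are there at a start; the rules pass over those that are not, and their reading is None.
At some moment in a run one of cassette1, cassette2, cassette3 may be knocked a few centimetres aside while the robot is not near it.
It also fails if it takes over 210 s, if anything falls off the work surface, if the arm or the gripper's body presses on something with over 40 N, if the wrist force passes 120 N, or if a joint passes its speed limit or range.

## Working session

There is one attempt and no reset: what is moved stays moved. The work goes in short steps, Python scripts to look and compute and a tool call to move; the robot and the scene stay as the last step left them, time stands still between calls to the robot, and variables do not carry over. Pictures are saved under pics/ and viewed, about 12 in all and at most 16, crops included, and the job is handed in when it is done.

Besides the shell and the picture viewer there is one more tool, called after "Call:" as a command line: name --pt "numbers of a row" for each row, then --argument value for the rest. carry_out: Moves the arm, as the interface text tells. Its arguments: {"type":"object","properties":{"deltas":{"type":"array"},"newtons":{"type":"number"}},"required":["deltas"]}

```bash
mkdir -p pics
python3 - <<'E'
from rig import ctrl, viewer, order
import cv2
s=ctrl.sense();print(s)
for n in("side","top"):
    c=viewer.calibration(n);print(n,c)
    im=viewer.capture(n);cv2.imwrite(f"pics/{n}0.png",im[:,:,::-1])
E
```

```text
{'time_s': 0.0, 'joints': array([ 1.05363179e+00,  3.13429040e-01,  1.49840890e+00, -8.36828647e-06,
        1.33100009e+00, -2.23407828e-01]), 'dq': array([ 0.00035533,  0.00091508,  0.00070434,  0.00029462,  0.00190555,
       -0.00041171]), 'tau': array([-9.16140052e-04, -4.12282348e+01, -2.59730530e+01, -2.93403746e-04,
        4.26341750e-03,  1.23856705e-05]), 'eef_pos': array([151.8889708 , 502.25434727, 202.85642982]), 'ee_rot': array([ 0.69933649,  0.10307343,  0.69964982, -0.10389644]), 'force': array([ 0.07778773, -0.45521073, -0.11957898]), 'wrist_torque': array([-0.01639139,  0.0342026 ,  0.03142303]), 'grip_width': 1.0020084670791265}
side {'fx': 390.2825321233526, 'fy': 390.2825321233526, 'cx': 314.4505096860214, 'cy': 199.18303170349685, 'xyz': array([ 424.69723356, 1067.98202415,  828.17202817]), 'attitude': array([ 0.02478249, -0.07088747,  0.88499021, -0.45951401])}
top {'fx': 513.5964554154376, 'fy': 513.5964554154376, 'cx': 316.6116277213923, 'cy': 205.1141061908723, 'xyz': array([ 254.67354177,    5.53168259, 1951.31300917]), 'attitude': array([ 0.0565596 , -0.70322457,  0.70665078, -0.05404529])}
```

View pics/side0.png

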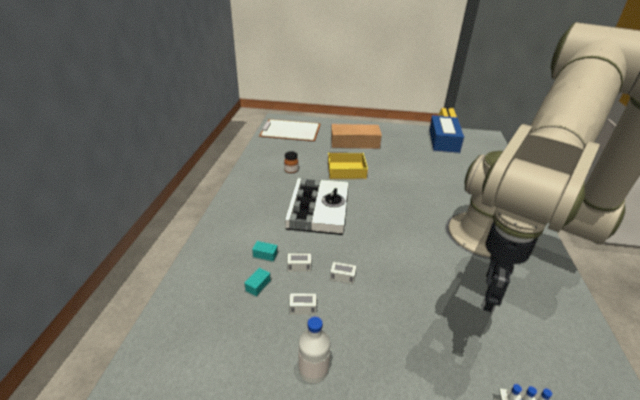

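View pics/top0.png

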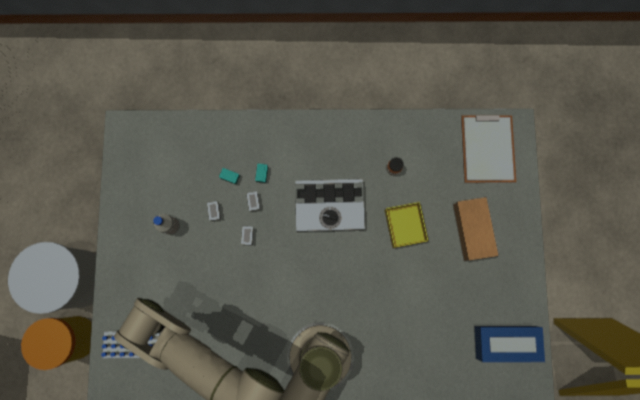

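```bash
cat > h.py <<'E'
import numpy as np, cv2
from scipy.spatial.transform import Rotation as R
from rig import ctrl, viewer, order
def cam(n):
    c=viewer.calibration(n);q=c["attitude"];return c,R.from_quat([q[1],q[2],q[3],q[0]]).as_matrix()
def ray(n,uv,z):
    c,M=cam(n);uv=np.atleast_2d(uv).astype(float)
    d=np.c_[(uv[:,0]-c["cx"])/c["fx"],(uv[:,1]-c["cy"])/c["fy"],np.ones(len(uv))]@M.T
    return c["xyz"]+d*((z-c["xyz"][2])/d[:,2])[:,None]
def proj(n,p):
    c,M=cam(n);d=(np.atleast_2d(p)-c["xyz"])@M
    return np.c_[d[:,0]/d[:,2]*c["fx"]+c["cx"],d[:,1]/d[:,2]*c["fy"]+c["cy"]]
def snap(n,name=None):
    im=viewer.capture(n)[:,:,::-1].copy()
    if name: cv2.imwrite(f"pics/{name}.png",im)
    return im
E
python3 - <<'E'
from h import *
t=cv2.imread("pics/top0.png");s=cv2.imread("pics/side0.png")
print(ray("top",[[330,205],[407,226],[247,236],[213,211],[253,201]],30)); print(ray("side",[[318,206],[348,165],[343,270],[303,300],[299,259]],30))
a=cv2.resize(t[160:250,195:375],None,fx=4.4,fy=4.4,interpolation=cv2.INTER_CUBIC)
b=cv2.resize(s[170:315,240:380],None,fx=4,fy=4,interpolation=cv2.INTER_CUBIC)
cv2.imwrite("pics/ta.png",a);cv2.imwrite("pics/sb.png",b)
E
```

```text
[[ 558.18593942  -39.01364679   30.        ]
 [ 476.73984182 -327.85051045   30.        ]
 [ 441.99305637  273.51977768   30.        ]
 [ 537.49366518  403.79889094   30.        ]
 [ 575.06059503  252.95390218   30.        ]]
[[ 557.45966871  -14.98681057   30.        ]
 [ 477.07499878 -315.91500724   30.        ]
 [ 444.62320468  275.84003188   30.        ]
 [ 537.6153996   400.72271288   30.        ]
 [ 575.14414692  253.39679344   30.        ]]
```

View pics/ta.png

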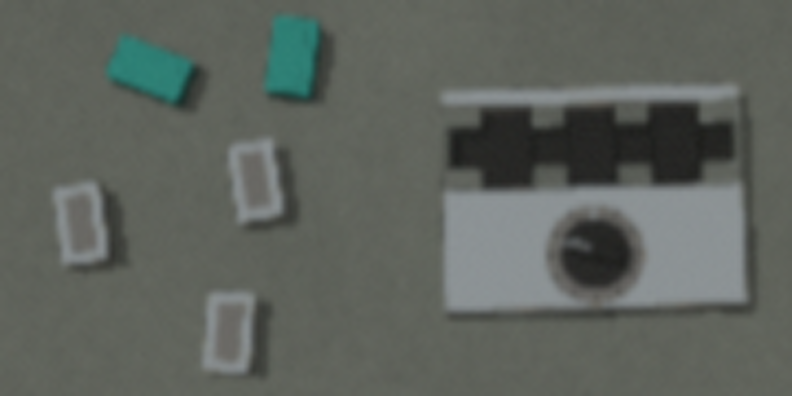

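View pics/sb.png

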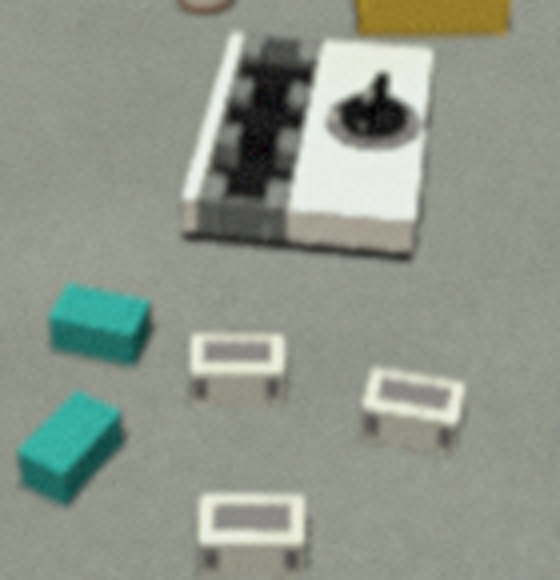

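```bash
cat >> h.py <<'E'
def pose():
    s=ctrl.sense();q=s["ee_rot"];return s,s["eef_pos"],R.from_quat([q[1],q[2],q[3],q[0]])
def Rt(yaw):
    c,s=np.cos(yaw),np.sin(yaw);return R.from_matrix(np.array([[0,-s,c],[0,c,s],[-1,0,0]]))
def go(xyz,yaw):
    "delta row (shift mm, turn deg) in tool axes from measured pose to target"
    s,p,r=pose();yaw=(yaw+np.pi/2)%np.pi-np.pi/2
    print("now",p.round(1),"F",s["force"].round(1),"w",round(s["grip_width"],3),"t",round(s["time_s"],2))
    print("delta",r.inv().apply(np.array(xyz)-p).round(1),(r.inv()*Rt(yaw)).as_rotvec(degrees=True).round(1))
def rect(n,mask,z,roi):
    m=np.zeros_like(mask);x0,y0,x1,y1=roi;m[y0:y1,x0:x1]=mask[y0:y1,x0:x1]
    out=[]
    for c in cv2.findContours(m,cv2.RETR_EXTERNAL,cv2.CHAIN_APPROX_NONE)[0]:
        if cv2.contourArea(c)<15*UP*UP: continue
        w=ray(n,(c[:,0,:]+.5)/UP-.5,z)[:,:2].astype(np.float32)
        (cx,cy),(a,b),th=cv2.minAreaRect(w)
        if a<b:a,b,th=b,a,th+90
        th=(th+90)%180-90
        out.append((round(cx,1),round(cy,1),round(a,1),round(b,1),round(th,1)))
    return out
UP=6
def up(im): return cv2.resize(im,None,fx=UP,fy=UP,interpolation=cv2.INTER_CUBIC)
E
python3 - <<'E'
from h import *
t=up(cv2.imread("pics/top0.png"));s=up(cv2.imread("pics/side0.png"))
print("top levels",t[205*6,[x*6 for x in (280,300,320,340,380)]].tolist())
g=lambda im:cv2.cvtColor(im,cv2.COLOR_BGR2GRAY)
K=np.ones((31,31),np.uint8)
for th in(115,125):
    m=(g(t)>th).astype(np.uint8)
    mc=cv2.morphologyEx(m,cv2.MORPH_CLOSE,K)
    print("top white",th,*rect("top",mc,36,[200*6,180*6,265*6,250*6]))
    print("top reader",*rect("top",m,45,[285*6,172*6,372*6,240*6]))
for th in(195,):
    m=(g(s)>th).astype(np.uint8)
    print("side white",th,*rect("side",cv2.morphologyEx(m,cv2.MORPH_CLOSE,K),36,[270*6,245*6,370*6,315*6]))
    print("side reader",*rect("side",m,45,[280*6,172*6,355*6,235*6]))
for n,im,z,roi in(("top",t,45,[296*6,180*6,366*6,204*6]),("side",s,45,[285*6,175*6,322*6,235*6])):
    m=(g(im)<(55 if n=="top" else 60)).astype(np.uint8)
    print(n,"dark",*rect(n,m,z,roi))
for n,im in(("top",t),("side",s)):
    h=cv2.cvtColor(im,cv2.COLOR_BGR2HSV);m=((h[:,:,0]>20)&(h[:,:,0]<35)&(h[:,:,1]>120)).astype(np.uint8)
    print(n,"bin",*rect(n,m,50,[320*6,140*6,440*6,260*6]))
go([152,502,203],0)
E
```

```text
top levels [[91, 98, 95], [147, 145, 138], [148, 145, 139], [149, 147, 140], [88, 96, 93]]
top white 115 (445.6, 275.5, 69.1, 40.7, -3.3) (539.7, 403.9, 68.7, 40.3, 9.5) (576.5, 254.5, 68.9, 41.3, 9.6)
top reader (515.7, -36.2, 256.8, 103.2, -88.7) (647.1, -33.8, 255.7, 15.8, -89.0)
top white 125 (445.6, 275.1, 66.3, 37.7, -3.3) (539.6, 403.6, 65.7, 37.8, 9.3) (576.3, 254.3, 65.9, 38.0, 9.3)
top reader (515.2, -36.4, 254.0, 100.9, -88.8) (647.4, -33.8, 251.9, 12.7, -88.9)
side white 195 (538.7, 403.2, 67.6, 40.5, 9.5) (445.0, 275.4, 67.2, 41.2, -3.6) (575.2, 254.9, 67.2, 40.0, 9.8)
side reader (515.3, -35.1, 261.3, 103.4, -88.6) (647.8, -31.6, 255.6, 13.2, -88.6)
top dark (602.7, -35.0, 242.1, 66.7, -88.4)
side dark (594.2, 137.6, 78.0, 8.5, 1.1) (602.8, -17.4, 203.1, 63.5, -88.4)
top bin (480.0, -321.3, 150.4, 134.7, 10.5)
side bin (479.0, -282.8, 201.2, 152.6, -80.4)
now [151.9 502.3 202.9] F [ 0.  -0.1 -0.1] w 1.001 t 0.1
delta [-0.1 -0.2  0.2] [-16.8  -0.    0.1]
```

```bash
cat >> h.py <<'E'
YAW=np.radians(1.25); RC=np.array([559.4,-35.2])
def rl(x,y): return RC+np.array([x*np.cos(YAW)-y*np.sin(YAW),x*np.sin(YAW)+y*np.cos(YAW)])
BAY={1:rl(44.3,72),2:rl(44.3,0),3:rl(44.3,-72)}
E
python3 - <<'E'
from h import *
print(BAY); go([*BAY[1],120],YAW)
E
```

```text
{1: array([602.11878608,  37.74926536]), 2: array([603.6894578 , -34.23360059]), 3: array([ 605.26012952, -106.21646654])}
now [151.9 502.3 202.9] F [ 0.  -0.1 -0.1] w 1.001 t 0.1
delta [  83.1 -314.2  565.5] [-18.1  -0.    0.1]
```

Call:
carry_out --pt "1 0 -30 54 -9 0 0" --pt "1 0 -60 108 -18 0 0" --pt "1 0 -90 162 -18 0 0" --pt "1 0 -120 216 -18 0 0" --pt "1 0 -150 270 -18 0 0" --newtons 30

```text
time_s: 0.72
eef_pos: [367.3, 279.8, 203.3]
ee_rot: [0.707, -0.007, 0.707, 0.007]
force: [0.5, 0.8, -0.7]
grip_width: 0.001
```

```bash
python3 -c "
from h import *
go([*BAY[1],120],YAW)"
```

```text
now [367.3 279.8 203.3] F [ 0.5  0.8 -0.7] w 0.001 t 0.72
delta [  83.3 -246.8  229.8] [-0.1 -0.  -0. ]
```

Call:
carry_out --pt "1 0 -45 42 0 0 0" --pt "1 0 -90 84 0 0 0" --pt "1 10 -135 126 0 0 0" --pt "1 20 -180 168 0 0 0" --pt "1 30 -220 205 0 0 0"

```text
time_s: 1.35
eef_pos: [576.9, 63.8, 172.7]
ee_rot: [0.707, -0.007, 0.707, 0.007]
force: [0.5, -0.3, 0.7]
grip_width: -0.005
```

Call:
carry_out --pt "1 20 -13 12 0 0 0" --pt "1 53 -27 25 0 0 0" --pt "1 53 -27 25 0 0 0" --pt "1 53 -27 25 0 0 0" --pt "1 53 -27 25 0 0 0"

```text
time_s: 1.98
eef_pos: [601.5, 39.8, 122.0]
ee_rot: [0.708, -0.008, 0.706, 0.007]
force: [0.2, 0.1, 0.5]
grip_width: -0.001
```

```bash
python3 -c "
from h import *
go([*BAY[1],46],YAW)"
```

```text
now [601.5  39.8 122. ] F [0.2 0.1 0.5] w -0.001 t 1.98
delta [76.  -2.1  0.4] [-0.   0.1  0. ]
```

Call:
carry_out --pt "1 30 -2 0 0 0 0" --pt "1 60 -2 0 0 0 0" --pt "1 76 -2 0 0 0 0" --pt "1 80 -2 0 0 0 0" --pt "1 80 -2 0 0 0 0"

```text
time_s: 2.6
eef_pos: [601.8, 37.3, 41.3]
ee_rot: [0.708, -0.007, 0.707, 0.007]
force: [0.5, 0.0, -0.2]
grip_width: -0.001
```

Call:
carry_out --pt "1 2 0 0 0 0 0" --pt "1 4 0 0 0 0 0" --pt "1 6 0 0 0 0 0" --pt "1 7 0 0 0 0 0" --pt "1 7 0 0 0 0 0"

```text
time_s: 3.22
eef_pos: [601.3, 37.2, 33.3]
ee_rot: [0.707, -0.007, 0.707, 0.007]
force: [-0.2, 0.5, 0.0]
grip_width: 0.0
```

Call:
carry_out --pt "1 4 0 0 0 0 0" --pt "1 8 0 0 0 0 0" --pt "1 11 0 0 0 0 0" --pt "1 14 0 0 0 0 0" --pt "1 14 0 0 0 0 0"

```text
time_s: 3.85
eef_pos: [601.2, 37.3, 19.1]
ee_rot: [0.707, -0.007, 0.707, 0.007]
force: [-0.1, -0.7, -0.2]
grip_width: -0.003
```

Call:
carry_out --pt "1 1 0 0 0 0 0" --pt "1 2 0 0 0 0 0" --pt "1 3 0 0 0 0 0" --pt "1 3 0 0 0 0 0" --pt "1 3 0 0 0 0 0"

```text
time_s: 4.47
eef_pos: [601.4, 37.2, 16.4]
ee_rot: [0.707, -0.007, 0.707, 0.007]
force: [0.2, 0.9, -0.5]
grip_width: 0.003
```

```bash
python3 -c "
from h import *
print(ctrl.sense()['force'],ctrl.sense()['eef_pos'])
a=snap('side');b=snap('top')
print(ctrl.sense()['force'])
cv2.imwrite('pics/p5.png',np.hstack([cv2.resize(a[150:240,270:370],(400,360),interpolation=cv2.INTER_CUBIC),cv2.resize(b[160:250,280:380],(400,360),interpolation=cv2.INTER_CUBIC)]))"
```

```text
[ 0.17199454  0.90537367 -0.49162202] [601.36950423  37.21568073  16.44052146]
[-0.57679874 -0.25146388  0.79451914]
```

View pics/p5.png

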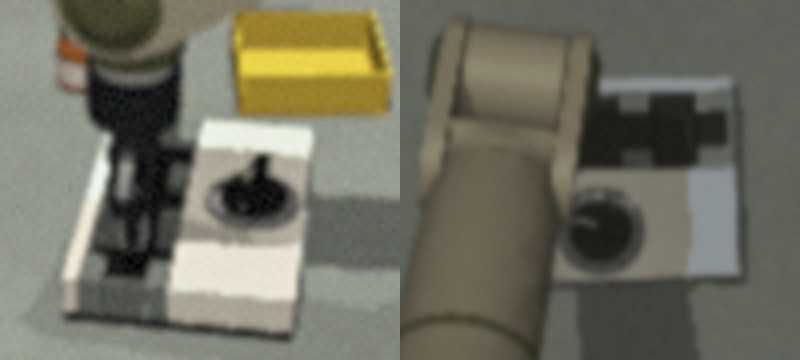

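```bash
python3 -c "
from h import *
p=ctrl.sense()['eef_pos']
f=lambda q:((proj('side',q)-[270,150])*4).round().tolist()
print('tcp',f(p),'z24',f([*BAY[1],24]),'z45',f([*BAY[1],45]))
C=[rl(44.3+a,72+b) for a,b in((-37,-22),(-37,22),(37,22),(37,-22))]
print('top corners',f([[*c,45] for c in C]),'floor',f([[*c,24] for c in C]))
for k in (2,3): print(f([*BAY[k],24]))
print([ctrl.sense()[k].round(2) for k in('force','wrist_torque','tau')])
"
```

```text
tcp [[132.0, 267.0]] z24 [[131.0, 261.0]] z45 [[131.0, 241.0]]
top corners [[178.0, 229.0], [171.0, 261.0], [82.0, 252.0], [92.0, 221.0]] floor [[177.0, 249.0], [171.0, 281.0], [83.0, 272.0], [92.0, 241.0]]
[[143.0, 211.0]]
[[154.0, 166.0]]
[array([-0.58, -0.25,  0.79]), array([ 0.01, -0.01,  0.02]), array([ -0.  , -52.77, -21.81,  -0.  ,   0.  ,  -0.  ])]
```

Call:
carry_out --pt "1 1 0 0 0 0 0" --pt "1 1 0 0 0 0 0" --pt "1 2 0 0 0 0 0" --pt "1 2 0 0 0 0 0" --pt "1 2 0 0 0 0 0"

```text
time_s: 5.2
eef_pos: [601.4, 37.2, 14.4]
ee_rot: [0.707, -0.007, 0.707, 0.007]
force: [-0.5, -0.2, 0.7]
grip_width: -0.003
```

```bash
python3 -c "
from h import *
for n in range(3):
  s=ctrl.sense(); print(s['force'].round(2),s['wrist_torque'].round(3),s['eef_pos'],s['tau'].round(2)); viewer.capture('side')
"
```

```text
[-0.53 -0.21  0.72] [-0.02   0.016 -0.016] [601.35827464  37.22927714  14.40443103] [ -0.   -52.78 -21.72  -0.     0.    -0.  ]
[-0.39  0.46  0.65] [ 0.02  -0.019 -0.04 ] [601.36483277  37.22294745  14.43363924] [  0.   -52.8  -21.73  -0.     0.    -0.  ]
[ 0.21  0.73 -0.09] [ 0.014 -0.025 -0.028] [601.33723836  37.23449713  14.39835422] [  0.   -52.81 -21.74  -0.     0.     0.  ]
```

Call:
carry_out --pt "1 1 0 0 0 0 0" --pt "1 1 0 0 0 0 0" --pt "1 2 0 0 0 0 0" --pt "1 2 0 0 0 0 0" --pt "1 2 0 0 0 0 0"

```text
time_s: 5.98
eef_pos: [601.4, 37.2, 12.4]
ee_rot: [0.707, -0.007, 0.707, 0.007]
force: [-0.1, 0.0, -0.7]
grip_width: 0.003
```

Call:
carry_out --pt "1 1 0 0 0 0 0" --pt "1 1 0 0 0 0 0" --pt "1 2 0 0 0 0 0" --pt "1 2 0 0 0 0 0" --pt "1 2 0 0 0 0 0"

```text
time_s: 6.6
eef_pos: [601.3, 37.2, 10.4]
ee_rot: [0.707, -0.007, 0.707, 0.007]
force: [-0.1, -0.2, 0.4]
grip_width: 0.001
```

```bash
python3 -c "
from h import *
s=ctrl.sense(); print(s['force'].round(2),s['eef_pos'])
a=snap('side','s6')
cv2.imwrite('pics/p6.png',cv2.resize(a[165:235,280:360],(800,700),interpolation=cv2.INTER_CUBIC)[:600])"
```

```text
[-0.07 -0.2   0.43] [601.34788869  37.2252611   10.38859081]
```

View pics/p6.png

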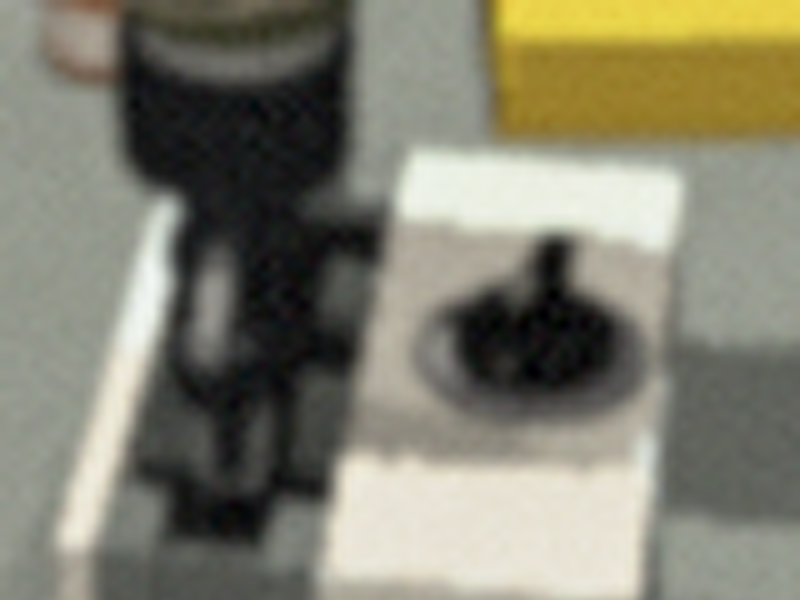

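Call:
carry_out --pt "1 1 0 0 0 0 0" --pt "1 1 0 0 0 0 0" --pt "1 2 0 0 0 0 0" --pt "1 2 0 0 0 0 0" --pt "1 2 0 0 0 0 0"

```text
time_s: 7.28
eef_pos: [601.4, 37.2, 8.4]
ee_rot: [0.707, -0.007, 0.707, 0.007]
force: [0.4, 0.1, -0.2]
grip_width: 0.001
```

Call:
carry_out --pt "1 -55 0 0 0 0 0" --pt "1 -80 30 0 0 0 0" --pt "1 -80 80 0 0 0 0" --pt "1 -50 105 0 0 0 0" --pt "1 -20 105 0 0 0 0"

```text
time_s: 7.9
eef_pos: [599.1, 144.1, 27.9]
ee_rot: [0.707, -0.008, 0.707, 0.008]
force: [0.2, -0.8, -0.2]
grip_width: -0.0
```

Call:
carry_out --pt "1 0 0 0 0 0 0" --pt "1 0 0 0 0 0 0" --pt "1 0 0 0 0 0 0" --pt "1 0 0 0 0 0 0" --pt "1 0 0 0 0 0 0"

```text
time_s: 8.52
eef_pos: [599.4, 142.1, 28.8]
ee_rot: [0.707, -0.007, 0.707, 0.007]
force: [0.5, 0.2, -0.6]
grip_width: -0.003
```

```bash
python3 -c "
from h import *
s=ctrl.sense(); print(s['force'].round(2),s['eef_pos'])
a=snap('side','s7')
p=proj('side',s['eef_pos'])[0];print((p-[260,175])*8,(proj('side',s['eef_pos']+[0,0,20])[0]-[260,175])*8)
cv2.imwrite('pics/p7.png',cv2.resize(a[175:250,260:340],None,fx=8,fy=8,interpolation=cv2.INTER_CUBIC))"
```

```text
[ 0.46  0.23 -0.64] [599.36248639 142.10673428  28.77629005]
[302.4205431  471.44285208] [302.25102913 432.19966485]
```

View pics/p7.png

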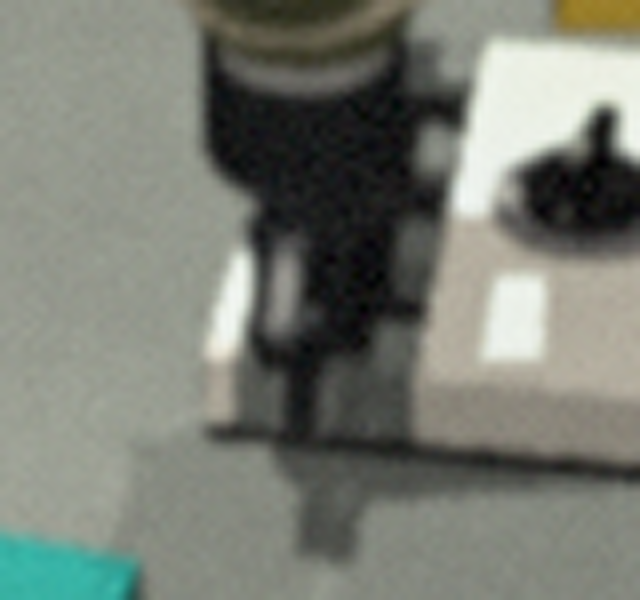

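```bash
python3 -c "
from h import *
go([*BAY[1],10],YAW)"
```

```text
now [599.3 142.1  28.6] F [ 0.5  0.5 -0.1] w -0.001 t 8.57
delta [  18.6 -104.4    0.7] [-0.1  0.  -0. ]
```

Call:
carry_out --pt "1 -35 0 0.5 0 0 0" --pt "1 -35 -50 0.5 0 0 0" --pt "1 -35 -104.5 0.5 0 0 0" --pt "1 -35 -104.5 0.5 0 0 0" --pt "1 0 -104.5 0.5 0 0 0"

```text
time_s: 9.2
eef_pos: [603.6, 37.5, 30.3]
ee_rot: [0.709, -0.007, 0.705, 0.007]
force: [-0.4, -0.0, -0.6]
grip_width: 0.002
```

Call:
carry_out --pt "1 16 0 0 0 0 0" --pt "1 18 0 0 0 0 0" --pt "1 19 0 0 0 0 0" --pt "1 20 0 0 0 0 0" --pt "1 21 0 0 0 0 0"

```text
time_s: 9.82
eef_pos: [602.1, 37.8, 7.9]
ee_rot: [0.707, -0.007, 0.707, 0.007]
force: [-0.4, 0.0, -0.4]
grip_width: 0.001
```

Call:
carry_out --pt "1 1 0 0 0 0 0" --pt "1 1 0 0 0 0 0" --pt "1 2 0 0 0 0 0" --pt "1 2 0 0 0 0 0" --pt "1 2 0 0 0 0 0"

```text
time_s: 10.45
eef_pos: [601.8, 37.7, 5.4]
ee_rot: [0.707, -0.007, 0.707, 0.007]
force: [0.5, -0.0, 0.1]
grip_width: -0.001
```

Call:
carry_out --pt "1 1 0 0 0 0 0" --pt "1 1 0 0 0 0 0" --pt "1 2 0 0 0 0 0" --pt "1 2 0 0 0 0 0" --pt "1 2 0 0 0 0 0"

```text
time_s: 11.08
eef_pos: [601.8, 37.7, 3.4]
ee_rot: [0.707, -0.007, 0.707, 0.007]
force: [0.1, 0.1, 0.6]
grip_width: 0.002
```

Call:
carry_out --pt "1 1 0 0 0 0 0" --pt "1 1 0 0 0 0 0" --pt "1 2 0 0 0 0 0" --pt "1 2 0 0 0 0 0" --pt "1 2 0 0 0 0 0"

```text
time_s: 11.7
eef_pos: [601.8, 37.7, 1.4]
ee_rot: [0.707, -0.007, 0.707, 0.007]
force: [0.6, -0.6, -0.3]
grip_width: -0.001
```

Call:
carry_out --pt "1 1 0 0 0 0 0" --pt "1 1 0 0 0 0 0" --pt "1 2 0 0 0 0 0" --pt "1 2 0 0 0 0 0" --pt "1 2 0 0 0 0 0"

```text
time_s: 12.32
eef_pos: [601.8, 37.7, -0.6]
ee_rot: [0.707, -0.007, 0.707, 0.007]
force: [-0.2, 0.5, -0.1]
grip_width: 0.0
```

Call:
carry_out --pt "1 1 0 0 0 0 0" --pt "1 1 0 0 0 0 0" --pt "1 2 0 0 0 0 0" --pt "1 2 0 0 0 0 0" --pt "1 2 0 0 0 0 0"

```text
time_s: 12.95
eef_pos: [601.8, 37.7, -2.6]
ee_rot: [0.707, -0.007, 0.707, 0.007]
force: [0.1, -0.1, 0.1]
grip_width: -0.0
```

```bash
python3 -c "
from h import *
s=ctrl.sense(); print(s)"
```

```text
{'time_s': 12.95, 'joints': array([-1.31472795e-01,  7.04745691e-01,  1.46096146e+00, -1.36169714e-05,
        9.75912046e-01, -1.72260642e+00]), 'dq': array([ 0.00021793,  0.00116275, -0.0017641 ,  0.00189648,  0.00118296,
        0.00126663]), 'tau': array([-2.92517698e-04, -5.31918347e+01, -2.11742663e+01, -3.44721948e-04,
        3.23951772e-04,  3.77499717e-06]), 'eef_pos': array([601.82102951,  37.72704635,  -2.62898394]), 'ee_rot': array([ 0.70706034, -0.00719552,  0.70708005,  0.00719027]), 'force': array([ 0.08842429, -0.11025433,  0.05810856]), 'wrist_torque': array([ 0.00436403, -0.01517281, -0.03147971]), 'grip_width': -0.00044782648253504417}
```

Call:
carry_out --pt "1 1 0 0 0 0 0" --pt "1 1 0 0 0 0 0" --pt "1 2 0 0 0 0 0" --pt "1 2 0 0 0 0 0" --pt "1 2 0 0 0 0 0"

```text
time_s: 13.58
eef_pos: [601.9, 37.7, -4.6]
ee_rot: [0.707, -0.007, 0.707, 0.007]
force: [0.5, -0.2, -0.4]
grip_width: 0.002
```

Call:
carry_out --pt "1 1 0 0 0 0 0" --pt "1 1 0 0 0 0 0" --pt "1 2 0 0 0 0 0" --pt "1 2 0 0 0 0 0" --pt "1 2 0 0 0 0 0"

```text
time_s: 14.2
eef_pos: [601.9, 37.7, -6.6]
ee_rot: [0.707, -0.007, 0.707, 0.007]
force: [0.0, -0.3, 1.6]
grip_width: 0.002
```

```bash
python3 -c "
from h import *
a=cv2.cvtColor(cv2.imread('pics/s7.png'),cv2.COLOR_BGR2GRAY)
print(a[210:245,292:304])"
```

```text
[[ 84  83 130 148 136  89  40  19  14  21  27  21]
 [ 80  87 131 148 130  82  29  16  25  19  29  12]
 [ 76  90 128 146 123  77  38  31  21  21  17  27]
 [ 73  92 132 141 118  74  58  48  36  19  20  21]
 [ 71 105 128 138 108  74  68  61  39  22  28  23]
 [ 67 100 123 115  93  70  54  48  33  19  22  16]
 [ 58  84  97  93  75  59  39  32  29  26  17  15]
 [ 34  55  67  64  52  31  31  26  25  26  27  18]
 [ 39  32  42  43  42  26   8  21  18  24  24  32]
 [ 42  23  31  24  28  23  20  22  29  41  47  43]
 [ 58  34  37  29  22  17  19  25  43  60  64  60]
 [ 74  60  61  48  28  20  25  25  53  65  72  70]
 [ 81  77  86  64  31  25  21  45  63  79  76  68]
 [ 83  91  88  66  35  26  28  45  72  80  73  71]
 [ 86  87  87  62  31  25  29  48  76  86  70  67]
 [ 87  85  86  60  36  22  24  52  79  84  74  62]
 [ 87  84  86  58  34  26  32  53  72  82  73  64]
 [ 76  84  86  62  36  30  33  52  76  79  68  67]
 [ 60  66  72  55  37  34  33  54  73  67  64  61]
 [ 55  58  51  35  39  29  37  50  56  50  46  54]
 [ 93  84  62  49  42  41  43  44  42  33  34  35]
 [128 113  82  68  67  62  59  56  58  53  57  52]
 [137 123 100  79  76  77  79  77  74  78  77  69]
 [135 131 110  94  81  79  81  81  79  83  86  80]
 [136 131 123 106  88  77  80  81  84  80  82  82]
 [135 138 137 124 109  92  88  87  81  85  86  92]
 [136 136 137 132 125 105  90  79  81  86  96  93]
 [136 137 136 132 131 109  89  82  85  88  97  95]
 [136 132 138 136 120 104  82  77  81  86  91  92]
 [134 136 132 132 121  98  80  77  83  84  90  83]
 [131 131 133 132 126  96  78  75  78  82  79  81]
 [134 132 136 132 121  98  75  79  79  81  78  78]
 [134 136 135 137 124  97  79  77  79  79  80  83]
 [133 138 135 134 119  98  86  84  85  84  78  84]
 [133 136 132 130 124 109 105 105 101  90  88  95]]
```

Call:
carry_out --pt "1 1 0 0 0 0 0" --pt "1 2 0 0 0 0 0" --pt "1 2 0 0 0 0 0" --pt "1 3 0 0 0 0 0" --pt "1 3 0 0 0 0 0"

```text
time_s: 14.82
eef_pos: [601.9, 37.7, -9.6]
ee_rot: [0.707, -0.007, 0.707, 0.007]
force: [-1.7, -0.0, 3.6]
grip_width: 0.002
```

Call:
carry_out --pt "1 1 0 0 0 0 0" --pt "1 1 0 0 0 0 0" --pt "1 1 0 0 0 0 0" --pt "1 1 0 0 0 0 0" --pt "1 1 0 0 0 0 0"

```text
time_s: 15.45
eef_pos: [601.9, 37.7, -10.1]
ee_rot: [0.707, -0.007, 0.707, 0.007]
force: [-3.0, -0.8, 8.8]
grip_width: 0.003
```

Call:
carry_out --pt "1 -40 0 0 0 0 0" --pt "1 -60 0 -20 0 0 0" --pt "1 -60 0 -70 0 0 0" --pt "1 -40 0 -70 0 0 0" --pt "1 -34 0 -70 0 0 0"

```text
time_s: 16.08
eef_pos: [531.2, 36.4, 22.5]
ee_rot: [0.706, -0.007, 0.708, 0.007]
force: [0.7, -0.3, 0.6]
grip_width: 0.004
```

Call:
carry_out --pt "1 2 0 0 0 0 0" --pt "1 4 0 0 0 0 0" --pt "1 5 0 0 0 0 0" --pt "1 5 0 0 0 0 0" --pt "1 5 0 0 0 0 0"

```text
time_s: 16.7
eef_pos: [531.9, 36.3, 18.5]
ee_rot: [0.707, -0.007, 0.707, 0.007]
force: [-1.1, -0.3, -0.2]
grip_width: 0.0
```

Call:
carry_out --pt "1 1 0 0 0 0 0" --pt "1 1 0 0 0 0 0" --pt "1 2 0 0 0 0 0" --pt "1 2 0 0 0 0 0" --pt "1 2 0 0 0 0 0"

```text
time_s: 17.32
eef_pos: [531.9, 36.3, 17.1]
ee_rot: [0.707, -0.007, 0.707, 0.007]
force: [-2.5, -0.2, 8.1]
grip_width: -0.001
```

Call:
carry_out --pt "1 -50 0 10 0 0 0" --pt "1 -60 -20 60 0 0 0" --pt "1 -60 -72 70 0 0 0" --pt "1 -60 -72 70 0 0 0" --pt "1 -20 -72 70 0 0 0"

```text
time_s: 17.95
eef_pos: [604.9, -34.5, 38.1]
ee_rot: [0.709, -0.007, 0.705, 0.007]
force: [0.4, -0.2, -0.6]
grip_width: -0.003
```

Call:
carry_out --pt "1 18 0 0 0 0 0" --pt "1 22 0 0 0 0 0" --pt "1 23 0 0 0 0 0" --pt "1 23 0 0 0 0 0" --pt "1 23 0 0 0 0 0"

```text
time_s: 18.58
eef_pos: [603.6, -34.3, 14.1]
ee_rot: [0.707, -0.007, 0.707, 0.007]
force: [-0.4, 0.0, -0.3]
grip_width: -0.002
```

Call:
carry_out --pt "1 2 0 0 0 0 0" --pt "1 4 0 0 0 0 0" --pt "1 5 0 0 0 0 0" --pt "1 5 0 0 0 0 0" --pt "1 5 0 0 0 0 0"

```text
time_s: 19.2
eef_pos: [603.4, -34.2, 8.4]
ee_rot: [0.707, -0.007, 0.707, 0.007]
force: [0.3, -0.3, 1.3]
grip_width: 0.002
```

Call:
carry_out --pt "1 1 0 0 0 0 0" --pt "1 1.5 0 0 0 0 0" --pt "1 2 0 0 0 0 0" --pt "1 2 0 0 0 0 0" --pt "1 2 0 0 0 0 0"

```text
time_s: 19.82
eef_pos: [603.3, -34.3, 6.5]
ee_rot: [0.707, -0.007, 0.707, 0.007]
force: [-1.6, 0.1, 2.8]
grip_width: -0.002
```

Call:
carry_out --pt "1 1 0 0 0 0 0" --pt "1 1.5 0 0 0 0 0" --pt "1 2 0 0 0 0 0" --pt "1 2 0 0 0 0 0" --pt "1 2 0 0 0 0 0"

```text
time_s: 20.45
eef_pos: [603.3, -34.2, 4.4]
ee_rot: [0.707, -0.007, 0.707, 0.007]
force: [-0.6, 0.1, 3.7]
grip_width: 0.004
```

```bash
python3 -c "
from h import *
go([*BAY[3],14],YAW)"
```

```text
now [603.3 -34.2   4.4] F [-0.6  0.1  3.7] w 0.004 t 20.45
delta [ -9.6 -72.    0.4] [-0.1  0.   0. ]
```

Bay 2 holds a core, and it was pressed about 5.5 mm. On to bay 3.

Call:
carry_out --pt "1 -55 0 0.5 0 0 0" --pt "1 -55 -40 0.5 0 0 0" --pt "1 -55 -72 0.5 0 0 0" --pt "1 -55 -72 0.5 0 0 0" --pt "1 -25 -72 0.5 0 0 0"

```text
time_s: 21.08
eef_pos: [606.3, -106.2, 30.4]
ee_rot: [0.708, -0.007, 0.706, 0.007]
force: [0.6, 0.4, -1.0]
grip_width: -0.003
```

Call:
carry_out --pt "1 11 0 0 0 0 0" --pt "1 15 0 0 0 0 0" --pt "1 18 0 0 0 0 0" --pt "1 21 0 0 0 0 0" --pt "1 21 0 0 0 0 0"

```text
time_s: 21.7
eef_pos: [605.5, -106.2, 8.7]
ee_rot: [0.707, -0.007, 0.707, 0.007]
force: [0.1, 0.3, 0.5]
grip_width: -0.006
```

Call:
carry_out --pt "1 1 0 0 0 0 0" --pt "1 2 0 0 0 0 0" --pt "1 3.5 0 0 0 0 0" --pt "1 3.5 0 0 0 0 0" --pt "1 3.5 0 0 0 0 0"

```text
time_s: 22.32
eef_pos: [605.5, -106.3, 5.1]
ee_rot: [0.707, -0.007, 0.707, 0.007]
force: [0.4, 1.1, 2.8]
grip_width: 0.001
```

```bash
python3 -c "
from h import *
go([*BAY[3],25],YAW)"
```

```text
now [ 605.5 -106.3    5.1] F [0.4 1.1 2.8] w 0.001 t 22.32
delta [-19.9   0.   -0.2] [-0.1  0.   0. ]
```

Call:
carry_out --pt "1 0.5 0 0 0 0 0" --pt "1 1 0 0 0 0 0" --pt "1 1.5 0 0 0 0 0" --pt "1 1.5 0 0 0 0 0" --pt "1 1.5 0 0 0 0 0"

```text
time_s: 22.95
eef_pos: [605.5, -106.3, 3.9]
ee_rot: [0.707, -0.007, 0.707, 0.007]
force: [-0.6, 0.8, 8.5]
grip_width: 0.001
```

Call:
carry_out --pt "1 -30 0 0 0 0 0" --pt "-0.4 -45 0 0 0 0 0" --pt "-0.4 -45 0 0 0 0 0" --pt "-0.4 -45 0 0 0 0 0" --pt "-0.4 -45 0 0 0 0 0" --newtons 25

```text
time_s: 23.58
eef_pos: [604.7, -106.1, 47.4]
ee_rot: [0.706, -0.007, 0.708, 0.007]
force: [-0.3, -0.4, 0.4]
grip_width: 0.701
```

```bash
python3 -c "
from h import *
go([*BAY[3],-10],YAW)
s=ctrl.sense();a=snap('side','s8')
print((proj('side',s['eef_pos']+[0,0,28])[0]-[270,145])*8)
cv2.imwrite('pics/p8.png',cv2.resize(a[145:220,270:350],None,fx=8,fy=8,interpolation=cv2.INTER_CUBIC))"
```

```text
now [ 604.7 -106.1   47.4] F [-0.3 -0.4  0.4] w 0.701 t 23.57
delta [57.4 -0.2  0.6] [-0.1 -0.1 -0. ]
[311.15579344 277.81213458]
```

View pics/p8.png

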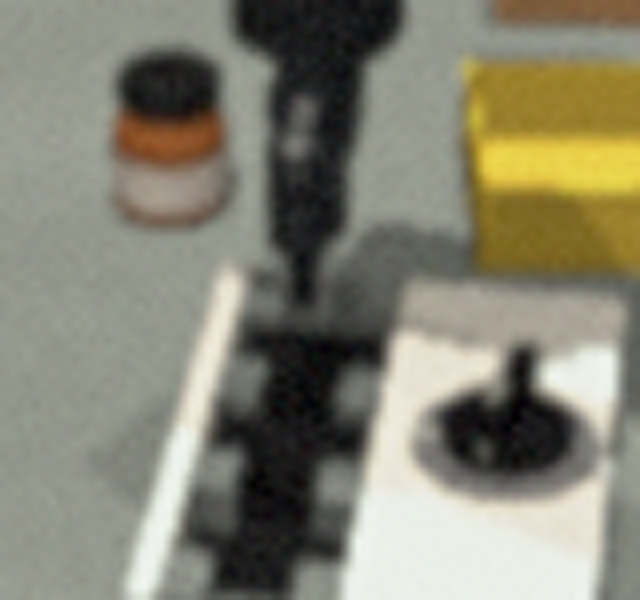

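Call:
carry_out --pt "-0.4 30 0 0.5 0 0 0" --pt "-0.4 45 0 0.5 0 0 0" --pt "-0.4 50 0 0.5 0 0 0" --pt "-0.4 55 0 0.5 0 0 0" --pt "-0.4 58 0 0.5 0 0 0"

```text
time_s: 24.25
eef_pos: [606.1, -106.3, -9.3]
ee_rot: [0.707, -0.007, 0.707, 0.007]
force: [0.5, -0.2, 0.6]
grip_width: 0.701
```

Call:
carry_out --pt "-0.4 2 0 0 0 0 0" --pt "-0.4 4 0 0 0 0 0" --pt "-0.4 6 0 0 0 0 0" --pt "-0.4 6 0 0 0 0 0" --pt "-0.4 6 0 0 0 0 0"

```text
time_s: 24.88
eef_pos: [605.8, -106.2, -15.5]
ee_rot: [0.707, -0.007, 0.707, 0.007]
force: [-0.4, -1.1, 0.5]
grip_width: 0.706
```

Call:
carry_out --pt "-0.4 2.5 0 0 0 0 0" --pt "-0.4 2.5 0 0 0 0 0" --pt "1 2.5 0 0 0 0 0" --pt "1 2.5 0 0 0 0 0" --pt "1 2.5 0 0 0 0 0" --newtons 25

```text
time_s: 25.5
eef_pos: [605.9, -108.2, -17.8]
ee_rot: [0.707, -0.008, 0.707, 0.006]
force: [-1.9, -9.4, 0.0]
grip_width: 0.459
```

Call:
carry_out --pt "1 0 0 0 0 0 0" --pt "1 0 0 0 0 0 0" --pt "1 0 0 0 0 0 0" --pt "1 0 0 0 0 0 0" --pt "1 -3 0 0 0 0 0"

```text
time_s: 26.12
eef_pos: [605.8, -108.2, -15.7]
ee_rot: [0.707, -0.008, 0.707, 0.006]
force: [7.2, -12.4, -20.3]
grip_width: 0.456
```

Call:
carry_out --pt "1 3 0 0 0 0 0" --pt "-0.4 3 0 0 0 0 0" --pt "-0.4 3 0 0 0 0 0" --pt "-0.4 0 0 0 0 0 0" --pt "-0.4 -7 0 0 0 0 0"

```text
time_s: 26.75
eef_pos: [605.7, -106.0, -7.8]
ee_rot: [0.707, -0.007, 0.707, 0.007]
force: [-0.6, 0.0, -0.6]
grip_width: 0.703
```

Call:
carry_out --pt "-0.4 0 0 0 0 0 0" --pt "-0.4 0 0 0 0 0 0" --pt "1 0 0 0 0 0 0" --pt "1 0 0 0 0 0 0" --pt "1 0 0 0 0 0 0"

```text
time_s: 27.38
eef_pos: [605.8, -108.1, -7.9]
ee_rot: [0.707, -0.008, 0.707, 0.006]
force: [-0.7, -8.3, 1.0]
grip_width: 0.442
```

Call:
carry_out --pt "1 0 0 0 0 0 0" --pt "1 0 0 0 0 0 0" --pt "1 0 0 0 0 0 0" --pt "1 0 0 0 0 0 0" --pt "1 0 0 0 0 0 0"

```text
time_s: 28.0
eef_pos: [605.8, -108.1, -7.9]
ee_rot: [0.707, -0.008, 0.707, 0.006]
force: [-1.5, -8.2, 0.5]
grip_width: 0.443
```

Call:
carry_out --pt "1 0 -1 0 0 0 0" --pt "1 0 -2 0 0 0 0" --pt "1 0 -2 0 0 0 0" --pt "1 0 -2 0 0 0 0" --pt "1 0 -2 0 0 0 0"

```text
time_s: 28.62
eef_pos: [605.8, -108.2, -8.1]
ee_rot: [0.707, -0.007, 0.707, 0.007]
force: [-0.7, -3.3, 1.5]
grip_width: 0.447
```

Call:
carry_out --pt "1 -1 0 0 0 0 0" --pt "1 -2 0 0 0 0 0" --pt "1 -3 0 0 0 0 0" --pt "1 -3 0 0 0 0 0" --pt "1 -3 0 0 0 0 0"

```text
time_s: 29.25
eef_pos: [605.7, -108.2, -5.6]
ee_rot: [0.707, -0.007, 0.707, 0.007]
force: [3.6, -2.6, -9.5]
grip_width: 0.441
```

Call:
carry_out --pt "-0.4 0 -1 0 0 0 0" --pt "-0.4 0 -1 0 0 0 0" --pt "-0.4 -6 -1 0 0 0 0" --pt "-0.4 -6 -1 0 0 0 0" --pt "1 -6 -1 0 0 0 0"

```text
time_s: 29.88
eef_pos: [605.8, -109.2, 1.1]
ee_rot: [0.707, -0.007, 0.707, 0.007]
force: [-0.1, 0.6, -1.3]
grip_width: 0.504
```

Call:
carry_out --pt "1 0 0 0 0 0 0" --pt "1 0 0 0 0 0 0" --pt "1 0 0 0 0 0 0" --pt "1 0 0 0 0 0 0" --pt "1 0 0 0 0 0 0"

```text
time_s: 30.5
eef_pos: [605.8, -109.2, 0.9]
ee_rot: [0.707, -0.007, 0.707, 0.007]
force: [0.0, 0.9, -0.5]
grip_width: 0.413
```

Call:
carry_out --pt "1 -1 0 0 0 0 0" --pt "1 -2 0 0 0 0 0" --pt "1 -3 0 0 0 0 0" --pt "1 -3 0 0 0 0 0" --pt "1 -3 0 0 0 0 0"

```text
time_s: 31.12
eef_pos: [605.8, -109.2, 3.9]
ee_rot: [0.707, -0.007, 0.707, 0.007]
force: [-0.6, -0.5, -0.2]
grip_width: 0.416
```

Call:
carry_out --pt "1 -40 0 0 0 0 0" --pt "1 -75 -10 -6 0 0 0" --pt "1 -75 -60 -37 0 0 0" --pt "1 -75 -110 -68 0 0 0" --pt "1 -75 -160 -99 0 0 0"

```text
time_s: 31.75
eef_pos: [509.1, -272.6, 79.1]
ee_rot: [0.707, -0.007, 0.707, 0.007]
force: [0.5, -0.8, 0.0]
grip_width: 0.41
```

Call:
carry_out --pt "1 0 -50 -30 0 0 0" --pt "1 20 -51 -31 0 0 0" --pt "1 45 -51 -31 0 0 0" --pt "1 55 -51 -31 0 0 0" --pt "1 55 -51 -31 0 0 0"

```text
time_s: 32.38
eef_pos: [480.1, -322.6, 23.8]
ee_rot: [0.707, -0.007, 0.707, 0.007]
force: [0.4, 0.2, 0.6]
grip_width: 0.412
```

```bash
python3 -c "
from h import *
go([480,-323,20],YAW)
s=ctrl.sense();a=snap('side','s9')
cv2.imwrite('pics/p9.png',cv2.resize(a[120:230,280:390],None,fx=5.4,fy=5.4,interpolation=cv2.INTER_CUBIC))"
```

```text
now [ 480.1 -322.6   23.8] F [0.4 0.2 0.6] w 0.412 t 32.38
delta [ 3.8 -0.4 -0.2] [-0.1 -0.  -0. ]
```

View pics/p9.png

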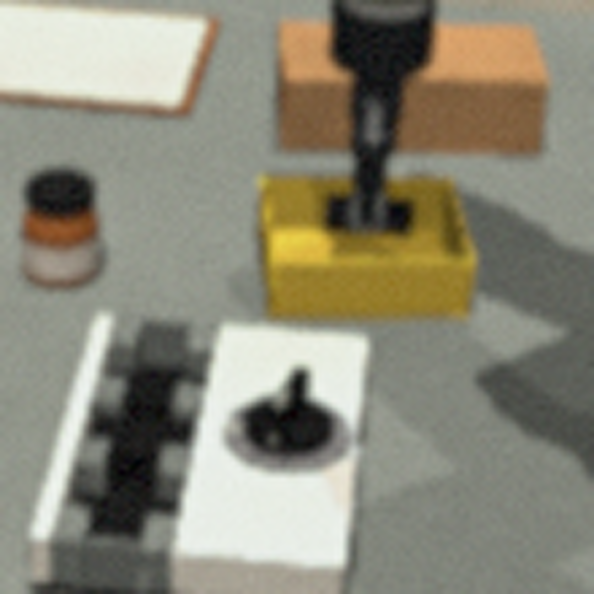

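Call:
carry_out --pt "1 0 -18 0 0 0 0" --pt "1 18 -18 0 0 0 0" --pt "1 28 -18 0 0 0 0" --pt "1 28 -18 0 0 0 0" --pt "-0.08 28 -18 0 0 0 0"

```text
time_s: 33.05
eef_pos: [480.7, -340.8, -3.9]
ee_rot: [0.707, -0.007, 0.707, 0.007]
force: [0.5, -0.2, 0.5]
grip_width: 0.541
```

Call:
carry_out --pt "-0.08 0 0 0 0 0 0" --pt "-0.08 0 0 0 0 0 0" --pt "-0.08 -40 0 0 0 0 0" --pt "-0.08 -90 0 0 0 0 0" --pt "-0.4 -90 0 0 0 0 0"

```text
time_s: 33.67
eef_pos: [482.0, -342.3, 90.0]
ee_rot: [0.709, -0.009, 0.705, 0.005]
force: [-0.1, 0.2, -0.8]
grip_width: 0.693
```

```bash
cat >> h.py <<'E'
RC=RC+np.array([0,-2.2])
BAY={1:rl(44.3,72),2:rl(44.3,0),3:rl(44.3,-72)}
E
python3 -c "
from h import *
go([*BAY[2],85],YAW)"
```

```text
now [ 482.  -342.3   90. ] F [-0.1  0.2 -0.8] w 0.693 t 33.67
delta [  3.9 303.3 127.9] [-0.1  0.3  0.3]
```

Call:
carry_out --pt "-0.4 0 55 23 0 0 0" --pt "-0.4 0 110 46 0 0 0" --pt "-0.4 0 165 69 0 0 0" --pt "-0.4 0 220 92 0 0 0" --pt "-0.4 0 275 115 0 0 0"

```text
time_s: 34.3
eef_pos: [590.0, -61.6, 85.2]
ee_rot: [0.707, -0.007, 0.707, 0.007]
force: [0.1, -0.6, 0.3]
grip_width: 0.704
```

Call:
carry_out --pt "-0.4 10 28 13 0 0 0" --pt "-0.4 30 28 13 0 0 0" --pt "-0.4 45 28 13 0 0 0" --pt "-0.4 45 28 13 0 0 0" --pt "-0.4 45 28 13 0 0 0"

```text
time_s: 34.92
eef_pos: [602.6, -35.8, 41.4]
ee_rot: [0.707, -0.007, 0.707, 0.007]
force: [0.6, -0.4, 0.8]
grip_width: 0.699
```

```bash
python3 -c "
from h import *
go([*BAY[2],1],YAW)"
```

```text
now [602.6 -35.8  41.4] F [ 0.6 -0.4  0.8] w 0.699 t 34.92
delta [40.4 -0.7  1.1] [-0.1  0.   0. ]
```

Call:
carry_out --pt "-0.4 20 -0.5 1 0 0 0" --pt "-0.4 34 -0.5 1 0 0 0" --pt "-0.4 40 -0.5 1 0 0 0" --pt "-0.4 40 -0.5 1 0 0 0" --pt "1 40 -0.5 1 0 0 0"

```text
time_s: 35.55
eef_pos: [603.7, -35.8, 1.5]
ee_rot: [0.707, -0.007, 0.707, 0.007]
force: [0.4, 0.2, -0.7]
grip_width: 0.504
```

Call:
carry_out --pt "1 0 0 0 0 0 0" --pt "1 0 0 0 0 0 0" --pt "1 0 0 0 0 0 0" --pt "1 -1 0 0 0 0 0" --pt "1 -3 0 0 0 0 0"

```text
time_s: 36.17
eef_pos: [603.1, -35.7, 3.7]
ee_rot: [0.707, -0.007, 0.707, 0.007]
force: [-0.4, 1.1, -0.5]
grip_width: 0.407
```

Call:
carry_out --pt "1 -45 0 0 0 0 0" --pt "1 -78 -25 -10 0 0 0" --pt "1 -78 -80 -37 0 0 0" --pt "1 -78 -135 -64 0 0 0" --pt "1 -78 -190 -91 0 0 0"

```text
time_s: 36.8
eef_pos: [515.1, -229.0, 82.1]
ee_rot: [0.707, -0.007, 0.707, 0.007]
force: [0.8, -0.7, -0.8]
grip_width: 0.408
```

Call:
carry_out --pt "1 0 -50 -25 0 0 0" --pt "1 0 -76 -38 0 0 0" --pt "1 30 -76 -38 0 0 0" --pt "1 60 -76 -38 0 0 0" --pt "1 80 -76 -38 0 0 0"

```text
time_s: 37.42
eef_pos: [479.2, -303.9, 0.5]
ee_rot: [0.707, -0.007, 0.708, 0.008]
force: [0.8, -0.5, -0.4]
grip_width: 0.41
```

Call:
carry_out --pt "1 0 0 0 0 0 0" --pt "-0.08 0 0 0 0 0 0" --pt "-0.08 0 0 0 0 0 0" --pt "-0.08 -40 0 0 0 0 0" --pt "-0.08 -100 0 0 0 0 0"

```text
time_s: 38.05
eef_pos: [479.2, -303.8, 102.6]
ee_rot: [0.706, -0.007, 0.708, 0.008]
force: [0.7, -0.3, 0.0]
grip_width: 0.539
```

Run:
```python
from h import *
t=up(snap("top","top1"));s=up(snap("side","side1"))
g=lambda im:cv2.cvtColor(im,cv2.COLOR_BGR2GRAY)
K=np.ones((31,31),np.uint8)
print("top",*rect("top",cv2.morphologyEx((g(t)>118).astype(np.uint8),cv2.MORPH_CLOSE,K),36,[195*6,180*6,275*6,255*6]))
print("side",*rect("side",cv2.morphologyEx((g(s)>195).astype(np.uint8),cv2.MORPH_CLOSE,K),36,[260*6,240*6,380*6,320*6]))
a=cv2.imread("pics/side1.png")
cv2.imwrite('pics/p10.png',cv2.resize(a[120:320,250:390],None,fx=3,fy=3,interpolation=cv2.INTER_CUBIC))
go([445.3,275.4-2.2,110],np.radians(-3.4))
```

```text
top (445.7, 275.6, 68.7, 40.2, -3.3) (539.7, 403.9, 68.3, 39.8, 9.0) (577.5, 288.6, 68.4, 40.1, 10.0)
side (538.6, 403.2, 68.0, 40.5, 9.5) (445.1, 275.4, 67.3, 42.1, -4.4) (576.4, 289.6, 68.0, 40.1, 9.8)
now [ 482.3 -306.5  108.9] F [ 1.1 -0.1 -0.1] w 0.54 t 38.15
delta [ -6.4 580.3 -25. ] [4.6 0.5 0.5]
```

View pics/p10.png

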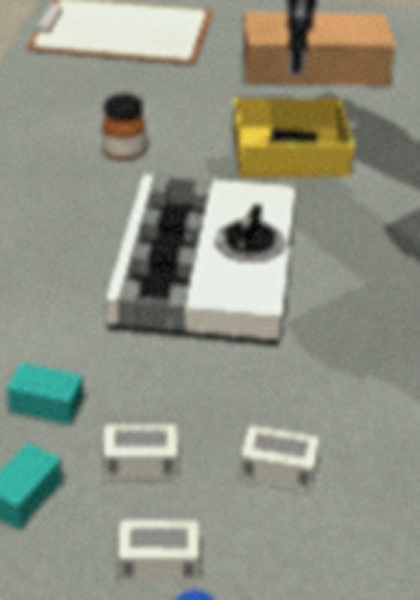

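Call:
carry_out --pt "-0.4 0 60 -2 2 0 0" --pt "-0.4 0 120 -5 4.5 0.5 0.5" --pt "-0.4 0 180 -8 4.5 0.5 0.5" --pt "-0.4 0 240 -11 4.5 0.5 0.5" --pt "-0.4 0 300 -13 4.5 0.5 0.5"

```text
time_s: 38.78
eef_pos: [460.5, -2.9, 102.4]
ee_rot: [0.704, 0.024, 0.709, -0.018]
force: [1.6, -0.6, 0.6]
grip_width: 0.7
```

Call:
carry_out --pt "-0.4 0 60 -10 0 0 0" --pt "-0.4 0 120 -15 0 0 0" --pt "-0.4 0 180 -20 0 0 0" --pt "-0.4 0 240 -25 0 0 0" --pt "-0.4 0 270 -30 0 0 0"

```text
time_s: 39.4
eef_pos: [446.0, 269.3, 104.8]
ee_rot: [0.704, 0.023, 0.71, -0.016]
force: [0.1, 0.0, 0.0]
grip_width: 0.702
```

Run:
```python
from h import *
go([445.3,275.4-2.2,40],np.radians(-3.4))
```

```text
now [446.  269.3 104.8] F [0.1 0.  0. ] w 0.702 t 39.4
delta [64.8  3.2 -0.4] [ 0.2 -0.5 -0.5]
```

Call:
carry_out --pt "-0.4 40 3 -0.5 0 -0.5 -0.5" --pt "-0.4 65 3 -0.5 0 -0.5 -0.5" --pt "-0.4 90 3 -0.5 0 -0.5 -0.5" --pt "-0.4 110 3 -0.5 0 -0.5 -0.5" --pt "-0.4 118 3 -0.5 0 -0.5 -0.5"

```text
time_s: 40.02
eef_pos: [444.8, 270.6, -14.1]
ee_rot: [0.706, 0.02, 0.707, -0.021]
force: [0.5, -0.9, -0.0]
grip_width: 0.702
```

Run:
```python
from h import *
go([445.3,275.4-2.2,-22],np.radians(-3.4))
```

```text
now [444.8 270.6 -14.1] F [ 0.5 -0.9 -0. ] w 0.702 t 40.02
delta [7.9 2.6 0.4] [ 0.1 -0.1  0. ]
```

Call:
carry_out --pt "-0.4 4 2.5 0.5 0 0 0" --pt "-0.4 8 2.5 0.5 0 0 0" --pt "-0.4 8 2.5 0.5 0 0 0" --pt "1 8 2.5 0.5 0 0 0" --pt "1 8 2.5 0.5 0 0 0" --newtons 30

```text
time_s: 40.65
eef_pos: [446.1, 273.3, -21.1]
ee_rot: [0.707, 0.021, 0.707, -0.021]
force: [-1.2, -0.6, 3.0]
grip_width: 0.467
```

Call:
carry_out --pt "1 0 0 0 0 0 0" --pt "1 0 0 0 0 0 0" --pt "1 0 0 0 0 0 0" --pt "1 -15 0 0 0 0 0" --pt "1 -60 0 0 0 0 0"

```text
time_s: 41.28
eef_pos: [444.4, 272.7, 38.2]
ee_rot: [0.705, 0.02, 0.708, -0.021]
force: [1.1, -0.1, -0.2]
grip_width: 0.463
```

Run:
```python
from h import *
go([*BAY[1],70],YAW)
```

```text
now [444.4 272.7  38.2] F [ 1.1 -0.1 -0.2] w 0.463 t 41.27
delta [ -32.1 -227.6  171.1] [-4.6 -0.3  0.1]
```

Call:
carry_out --pt "1 -10 -40 30 -4.6 0 0" --pt "1 -25 -80 60 -4.6 0 0" --pt "1 -32 -120 90 -4.6 0 0" --pt "1 -32 -160 120 -4.6 0 0" --pt "1 -32 -200 150 -4.6 0 0"

```text
time_s: 41.9
eef_pos: [584.6, 63.3, 71.4]
ee_rot: [0.707, -0.008, 0.707, 0.008]
force: [0.3, 0.7, -0.3]
grip_width: 0.465
```

Call:
carry_out --pt "1 0 -28 21 0 0 0" --pt "1 0 -28 21 0 0 0" --pt "1 0 -28 21 0 0 0" --pt "1 0 -28 21 0 0 0" --pt "1 0 -28 21 0 0 0"

```text
time_s: 42.52
eef_pos: [605.2, 38.0, 70.7]
ee_rot: [0.707, -0.008, 0.707, 0.008]
force: [0.4, -0.3, -0.2]
grip_width: 0.461
```

Run:
```python
from h import *
go([BAY[1][0]+.7,BAY[1][1],30],YAW)
```

```text
now [605.2  38.   70.7] F [ 0.4 -0.3 -0.2] w 0.461 t 42.52
delta [40.7 -2.4 -2.4] [ 0.1 -0.   0. ]
```

Call:
carry_out --pt "1 20 -2.5 -2.5 0 0 0" --pt "1 40 -2.5 -2.5 0 0 0" --pt "1 41 -2.5 -2.5 0 0 0" --pt "1 41 -2.5 -2.5 0 0 0" --pt "1 41 -2.5 -2.5 0 0 0"

```text
time_s: 43.15
eef_pos: [603.5, 34.8, 30.4]
ee_rot: [0.707, -0.008, 0.707, 0.008]
force: [0.9, -0.1, 0.1]
grip_width: 0.466
```

Run:
```python
from h import *
go([BAY[1][0]+.7,BAY[1][1],18],YAW)
a=snap("side","s11");t=up(a)
m=(cv2.cvtColor(t,cv2.COLOR_BGR2GRAY)>190).astype(np.uint8)
cv2.imwrite('pics/p11.png',cv2.resize(a[160:240,275:375],None,fx=6,fy=6,interpolation=cv2.INTER_CUBIC))
```

```text
now [603.5  34.8  30.4] F [ 0.9 -0.1  0.1] w 0.466 t 43.15
delta [12.4  0.8 -0.7] [0.  0.1 0. ]
```

View pics/p11.png

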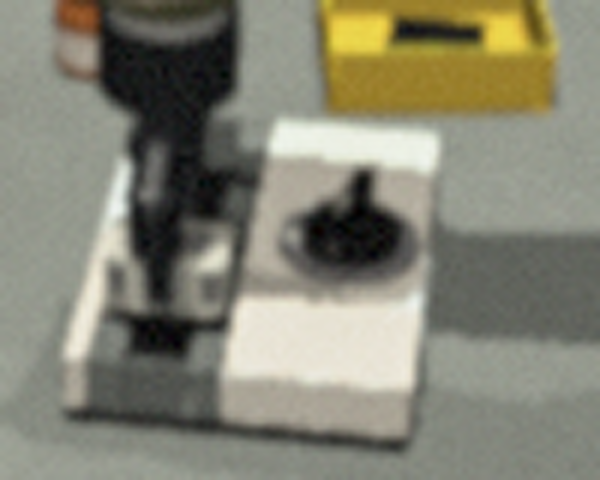

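Call:
carry_out --pt "1 3 0.8 -0.7 0 0 0" --pt "1 6 0.8 -0.7 0 0 0" --pt "1 8 0.8 -0.7 0 0 0" --pt "1 10 0.8 -0.7 0 0 0" --pt "1 11 0.8 -0.7 0 0 0"

```text
time_s: 43.82
eef_pos: [602.3, 35.5, 18.3]
ee_rot: [0.707, -0.008, 0.707, 0.008]
force: [-0.1, 0.7, -1.0]
grip_width: 0.462
```

Call:
carry_out --pt "1 2 0 0 0 0 0" --pt "1 4 0 0 0 0 0" --pt "1 6 0 0 0 0 0" --pt "1 8 0 0 0 0 0" --pt "1 9 0 0 0 0 0"

```text
time_s: 44.45
eef_pos: [602.3, 35.5, 9.3]
ee_rot: [0.707, -0.008, 0.707, 0.008]
force: [-0.4, 0.7, -1.1]
grip_width: 0.469
```

Call:
carry_out --pt "1 2 0 0 0 0 0" --pt "1 4 0 0 0 0 0" --pt "1 6 0 0 0 0 0" --pt "1 7 0 0 0 0 0" --pt "1 7.5 0 0 0 0 0"

```text
time_s: 45.08
eef_pos: [602.3, 35.5, 2.0]
ee_rot: [0.707, -0.008, 0.707, 0.008]
force: [-0.7, 1.0, 0.1]
grip_width: 0.465
```

Call:
carry_out --pt "-0.2 0 0 0 0 0 0" --pt "-0.2 0 0 0 0 0 0" --pt "-0.2 0 0 0 0 0 0" --pt "-0.2 -20 0 0 0 0 0" --pt "-0.4 -75 0 0 0 0 0"

```text
time_s: 45.7
eef_pos: [600.8, 35.6, 75.6]
ee_rot: [0.705, -0.008, 0.709, 0.008]
force: [0.5, -0.4, 0.5]
grip_width: 0.701
```

```bash
cat > look.py <<'E'
from h import *
t=up(snap("top"));s=up(snap("side"))
g=lambda im:cv2.cvtColor(im,cv2.COLOR_BGR2GRAY)
K=np.ones((31,31),np.uint8)
print("top",*rect("top",cv2.morphologyEx((g(t)>118).astype(np.uint8),cv2.MORPH_CLOSE,K),36,[195*6,170*6,280*6,255*6]))
print("side",*rect("side",cv2.morphologyEx((g(s)>195).astype(np.uint8),cv2.MORPH_CLOSE,K),36,[240*6,240*6,390*6,320*6]))
E
python3 look.py
python3 - <<'E'
from h import *
go([577,289-2.2,65],np.radians(9.9))
E
```

```text
top (539.7, 403.9, 68.4, 39.9, 9.3) (577.7, 288.5, 68.4, 40.0, 10.2)
side (538.7, 403.2, 68.6, 41.6, 9.5) (576.4, 289.6, 68.9, 41.4, 9.8)
now [605.3  35.2  82.8] F [ 0.8  1.  -0.2] w 0.701 t 45.8
delta [ 17.1 252.2 -22.9] [-8.6  0.5  0.2]
```

Call:
carry_out --pt "-0.4 0 60 -6 -8.6 0 0" --pt "-0.4 0 120 -12 -8.6 0 0" --pt "-0.4 0 180 -18 -8.6 0 0" --pt "-0.4 0 240 -23 -8.6 0 0" --pt "-0.4 0 252 -23 -8.6 0 0"

```text
time_s: 46.42
eef_pos: [572.6, 290.4, 76.6]
ee_rot: [0.704, -0.062, 0.705, 0.062]
force: [0.2, -0.8, -0.3]
grip_width: 0.703
```

Run:
```python
from h import *
go([577,289-2.2,-22],np.radians(9.9))
```

```text
now [572.6 290.4  76.6] F [ 0.2 -0.8 -0.3] w 0.703 t 46.42
delta [98.6 -4.3  3.7] [ 0.2 -0.  -0. ]
```

Call:
carry_out --pt "-0.4 30 -4 3.5 0 0 0" --pt "-0.4 60 -4 3.5 0 0 0" --pt "-0.4 80 -4 3.5 0 0 0" --pt "-0.4 92 -4 3.5 0 0 0" --pt "-0.4 98 -4 3.5 0 0 0"

```text
time_s: 47.05
eef_pos: [578.1, 283.4, -21.2]
ee_rot: [0.704, -0.061, 0.705, 0.061]
force: [-0.5, -0.4, -0.4]
grip_width: 0.701
```

Call:
carry_out --pt "-0.4 0 0 0 0 0 0" --pt "1 0 0 0 0 0 0" --pt "1 0 0 0 0 0 0" --pt "1 0 0 0 0 0 0" --pt "1 0 0 0 0 0 0"

```text
time_s: 47.68
eef_pos: [578.4, 283.8, -20.1]
ee_rot: [0.705, -0.061, 0.704, 0.061]
force: [-0.5, -0.1, 5.5]
grip_width: 0.465
```

Call:
carry_out --pt "1 0 0 0 0 0 0" --pt "1 -30 0 0 0 0 0" --pt "1 -60 0 0 0 0 0" --pt "1 -90 0 0 0 0 0" --pt "1 -90 0 0 0 0 0"

```text
time_s: 48.3
eef_pos: [578.9, 283.9, 70.9]
ee_rot: [0.706, -0.061, 0.703, 0.061]
force: [0.5, -0.0, -1.1]
grip_width: 0.458
```

Run:
```python
from h import *
go([*BAY[2],70],YAW)
```

```text
now [578.9 283.9  70.9] F [ 0.5 -0.  -1.1] w 0.458 t 48.3
delta [   0.8 -319.8  -30.5] [ 8.6  0.2 -0. ]
```

Call:
carry_out --pt "1 0 -60 -5 8.6 0 0" --pt "1 0 -120 -11 8.6 0 0" --pt "1 0 -180 -17 8.6 0 0" --pt "1 0 -240 -23 8.6 0 0" --pt "1 0 -300 -29 8.6 0 0"

```text
time_s: 48.92
eef_pos: [599.9, -18.7, 67.4]
ee_rot: [0.706, -0.008, 0.708, 0.008]
force: [0.4, 0.6, -1.2]
grip_width: 0.462
```

Call:
carry_out --pt "1 0 -20 -1 0 0 0" --pt "1 0 -20 -1 0 0 0" --pt "1 0 -20 -1 0 0 0" --pt "1 20 -20 -1 0 0 0" --pt "1 30 -20 -1 0 0 0"

```text
time_s: 49.55
eef_pos: [599.6, -35.3, 37.9]
ee_rot: [0.706, -0.008, 0.708, 0.009]
force: [-0.1, -0.3, -0.3]
grip_width: 0.463
```

Run:
```python
from h import *
go([BAY[2][0]+.6,BAY[2][1],28],YAW)
```

```text
now [599.6 -35.3  37.9] F [-0.1 -0.3 -0.3] w 0.463 t 49.55
delta [ 9.9 -1.2  4.6] [ 0.1 -0.1 -0. ]
```

Call:
carry_out --pt "1 4 -1.2 4.6 0 0 0" --pt "1 8 -1.2 4.6 0 0 0" --pt "1 10 -1.2 4.6 0 0 0" --pt "1 10 -1.2 4.6 0 0 0" --pt "1 10 -1.2 4.6 0 0 0"

```text
time_s: 50.18
eef_pos: [604.9, -38.1, 29.3]
ee_rot: [0.707, -0.008, 0.707, 0.008]
force: [-0.5, 0.3, -0.4]
grip_width: 0.463
```

Run:
```python
from h import *
go([BAY[2][0]+.6,BAY[2][1],18],YAW)
```

```text
now [604.9 -38.1  29.3] F [-0.5  0.3 -0.4] w 0.463 t 50.17
delta [11.3  1.7 -0.6] [0. 0. 0.]
```

Call:
carry_out --pt "1 0 1.7 -0.6 0 0 0" --pt "1 3 1.7 -0.6 0 0 0" --pt "1 6 1.7 -0.6 0 0 0" --pt "1 9 1.7 -0.6 0 0 0" --pt "1 11 1.7 -0.6 0 0 0"

```text
time_s: 50.8
eef_pos: [604.1, -36.4, 17.7]
ee_rot: [0.707, -0.008, 0.707, 0.008]
force: [-0.6, 0.3, -0.9]
grip_width: 0.464
```

Call:
carry_out --pt "1 3 0 0 0 0 0" --pt "1 6 0 0 0 0 0" --pt "1 9 0 0 0 0 0" --pt "1 11 0 0 0 0 0" --pt "1 12 0 0 0 0 0"

```text
time_s: 51.42
eef_pos: [604.1, -36.4, 5.9]
ee_rot: [0.707, -0.008, 0.707, 0.008]
force: [0.0, 0.1, -1.5]
grip_width: 0.465
```

Call:
carry_out --pt "1 1 0 0 0 0 0" --pt "1 2 0 0 0 0 0" --pt "1 3 0 0 0 0 0" --pt "1 3 0 0 0 0 0" --pt "1 3 0 0 0 0 0"

```text
time_s: 52.05
eef_pos: [604.2, -36.4, 3.1]
ee_rot: [0.707, -0.008, 0.707, 0.008]
force: [0.2, 0.1, -0.3]
grip_width: 0.457
```

Call:
carry_out --pt "-0.2 0 0 0 0 0 0" --pt "-0.2 0 0 0 0 0 0" --pt "-0.2 0 0 0 0 0 0" --pt "-0.2 -20 0 0 0 0 0" --pt "-0.4 -80 0 0 0 0 0"

```text
time_s: 52.68
eef_pos: [602.4, -36.0, 81.3]
ee_rot: [0.705, -0.007, 0.709, 0.008]
force: [0.8, -0.2, 0.8]
grip_width: 0.703
```

```bash
python3 look.py
python3 - <<'E'
from h import *
go([539.2,403.5-2.2,65],np.radians(9.4))
E
```

```text
top (539.7, 403.8, 68.4, 39.8, 9.1)
side (538.6, 402.9, 68.2, 41.1, 9.5)
now [607.3 -37.   89.3] F [ 1.3 -0.4  0.9] w 0.698 t 52.77
delta [ 22.3 439.8 -58.6] [-8.1  0.6  0.2]
```

Call:
carry_out --pt "-0.4 0 60 -8 -8 0 0" --pt "-0.4 0 120 -16 -8 0 0" --pt "-0.4 0 180 -24 -8 0 0" --pt "-0.4 0 240 -32 -8 0 0" --pt "-0.4 0 300 -40 -8 0 0"

```text
time_s: 53.4
eef_pos: [557.1, 264.6, 82.9]
ee_rot: [0.705, -0.057, 0.705, 0.057]
force: [0.3, 0.6, -0.6]
grip_width: 0.701
```

Call:
carry_out --pt "-0.4 0 60 -36 0 0 0" --pt "-0.4 0 110 -46 0 0 0" --pt "-0.4 0 125 -46 0 0 0" --pt "-0.4 0 125 -46 0 0 0" --pt "-0.4 0 125 -46 0 0 0"

```text
time_s: 54.02
eef_pos: [492.8, 377.3, 82.7]
ee_rot: [0.705, -0.057, 0.705, 0.056]
force: [-0.1, 0.5, -0.2]
grip_width: 0.696
```

Run:
```python
from h import *
go([539.2,403.5-2.2,-21],np.radians(9.4))
```

```text
now [492.8 377.3  82.7] F [-0.1  0.5 -0.2] w 0.696 t 54.02
delta [103.7  16.4  49.6] [-0.2 -0.   0. ]
```

Call:
carry_out --pt "-0.4 0 16.5 49.5 0 0 0" --pt "-0.4 20 16.5 49.5 0 0 0" --pt "-0.4 40 16.5 49.5 0 0 0" --pt "-0.4 60 16.5 49.5 0 0 0" --pt "-0.4 60 16.5 49.5 0 0 0"

```text
time_s: 54.65
eef_pos: [537.9, 401.7, 21.3]
ee_rot: [0.704, -0.057, 0.706, 0.056]
force: [0.5, 0.3, 0.1]
grip_width: 0.703
```

Run:
```python
from h import *
go([539.2,403.5-2.2,-20],np.radians(9.4))
```

```text
now [537.9 401.7  21.3] F [0.5 0.3 0.1] w 0.703 t 54.65
delta [41.2 -0.5  1.4] [-0.2 -0.2  0.1]
```

Call:
carry_out --pt "-0.4 15 -0.5 0.5 0 0 0" --pt "-0.4 30 -0.5 0.5 0 0 0" --pt "-0.4 40 -0.5 0.5 0 0 0" --pt "-0.4 40 -0.5 0.5 0 0 0" --pt "1 40 -0.5 0.5 0 0 0"

```text
time_s: 55.28
eef_pos: [539.0, 402.6, -16.7]
ee_rot: [0.705, -0.057, 0.705, 0.057]
force: [0.3, -0.7, 0.6]
grip_width: 0.503
```

Call:
carry_out --pt "1 0 0 0 0 0 0" --pt "1 0 0 0 0 0 0" --pt "1 0 0 0 0 0 0" --pt "1 0 0 0 0 0 0" --pt "1 0 0 0 0 0 0"

```text
time_s: 55.9
eef_pos: [539.1, 402.7, -16.5]
ee_rot: [0.705, -0.057, 0.705, 0.057]
force: [-1.1, 0.4, 4.8]
grip_width: 0.459
```

Call:
carry_out --pt "1 0 0 0 0 0 0" --pt "1 -30 0 0 0 0 0" --pt "1 -60 0 0 0 0 0" --pt "1 -90 0 0 0 0 0" --pt "1 -90 0 0 0 0 0"

```text
time_s: 56.52
eef_pos: [539.6, 402.9, 74.7]
ee_rot: [0.706, -0.057, 0.704, 0.057]
force: [0.6, 0.3, -1.0]
grip_width: 0.465
```

Run:
```python
from h import *
go([*BAY[3],70],YAW)
```

```text
now [539.6 402.9  74.7] F [ 0.6  0.3 -1. ] w 0.465 t 56.52
delta [   4.3 -515.2  -17.6] [ 8.   0.2 -0.1]
```

Call:
carry_out --pt "1 0 -60 -2 8 0 0" --pt "1 0 -120 -4 8 0 0" --pt "1 0 -180 -6 8 0 0" --pt "1 0 -240 -8 8 0 0" --pt "1 0 -300 -10 8 0 0"

```text
time_s: 57.15
eef_pos: [576.4, 102.8, 71.3]
ee_rot: [0.706, -0.008, 0.708, 0.008]
force: [0.4, 0.3, -1.1]
grip_width: 0.459
```

Run:
```python
from h import *
go([*BAY[3],70],YAW)
```

```text
now [576.4 102.8  71.3] F [ 0.4  0.3 -1.1] w 0.459 t 57.15
delta [   1.3 -211.9   24.2] [ 0.  -0.2  0. ]
```

Call:
carry_out --pt "1 0 -55 24 0 0 0" --pt "1 0 -110 24 0 0 0" --pt "1 0 -165 24 0 0 0" --pt "1 0 -210 24 0 0 0" --pt "1 0 -210 24 0 0 0"

```text
time_s: 57.78
eef_pos: [604.9, -107.3, 71.2]
ee_rot: [0.706, -0.006, 0.708, 0.006]
force: [-0.2, 1.2, -0.6]
grip_width: 0.463
```

Call:
carry_out --pt "1 20 0 0 0 0 0" --pt "1 35 0 0 0 0 0" --pt "1 35 0 0 0 0 0" --pt "1 35 0 0 0 0 0" --pt "1 35 0 0 0 0 0"

```text
time_s: 58.4
eef_pos: [606.2, -104.6, 38.7]
ee_rot: [0.707, -0.008, 0.707, 0.008]
force: [-0.3, 0.7, -1.0]
grip_width: 0.461
```

Run:
```python
from h import *
go([*BAY[3],20],YAW)
```

```text
now [ 606.2 -104.6   38.7] F [-0.3  0.7 -1. ] w 0.461 t 58.4
delta [18.7 -3.8 -1. ] [0. 0. 0.]
```

Call:
carry_out --pt "1 0 -3.8 -1 0 0 0" --pt "1 0 -3.8 -1 0 0 0" --pt "1 4 -3.8 -1 0 0 0" --pt "1 8 -3.8 -1 0 0 0" --pt "1 12 -3.8 -1 0 0 0"

```text
time_s: 59.02
eef_pos: [604.8, -108.4, 25.6]
ee_rot: [0.707, -0.008, 0.707, 0.008]
force: [0.1, 0.2, 0.7]
grip_width: 0.462
```

Call:
carry_out --pt "1 3 0 0 0 0 0" --pt "1 6 0 0 0 0 0" --pt "1 9 0 0 0 0 0" --pt "1 12 0 0 0 0 0" --pt "1 14 0 0 0 0 0"

```text
time_s: 59.65
eef_pos: [604.9, -108.5, 11.8]
ee_rot: [0.707, -0.008, 0.707, 0.008]
force: [0.5, -0.4, -1.3]
grip_width: 0.461
```

Call:
carry_out --pt "1 2 0 0 0 0 0" --pt "1 4 0 0 0 0 0" --pt "1 6 0 0 0 0 0" --pt "1 6 0 0 0 0 0" --pt "1 6 0 0 0 0 0"

```text
time_s: 60.28
eef_pos: [604.9, -108.5, 6.1]
ee_rot: [0.707, -0.008, 0.707, 0.008]
force: [0.1, 0.1, -0.4]
grip_width: 0.46
```

Call:
carry_out --pt "-0.2 0 0 0 0 0 0" --pt "-0.2 0 0 0 0 0 0" --pt "-0.2 0 0 0 0 0 0" --pt "-0.2 -30 0 0 0 0 0" --pt "-0.2 -90 0 0 0 0 0"

```text
time_s: 60.9
eef_pos: [603.7, -108.0, 95.1]
ee_rot: [0.705, -0.007, 0.709, 0.008]
force: [0.1, -1.1, 0.9]
grip_width: 0.601
```

Call:
carry_out --pt "-0.2 0 -60 -20 0 0 0" --pt "-0.2 0 -120 -50 0 0 0" --pt "-0.2 0 -180 -80 0 0 0" --pt "-0.2 0 -180 -110 0 0 0" --pt "-0.2 0 -180 -110 0 0 0"

```text
time_s: 61.52
eef_pos: [497.3, -291.9, 96.2]
ee_rot: [0.707, -0.007, 0.707, 0.007]
force: [0.2, -0.4, -0.4]
grip_width: 0.601
```

Run:
```python
from h import *
a=snap("top","top2");b=snap("side","side2")
t=up(a);s=up(b);g=lambda im:cv2.cvtColor(im,cv2.COLOR_BGR2GRAY)
c,M=cam("top")
# dial centre & pointer, camera frame (uncorrected)
d=np.array([0,2.2])
for z in (45,58,84): print(z,(proj("top",[*(rl(-44,0)+d),z])-[290,170])*8,(proj("side",[*(rl(-44,0)+d),z])-[280,170])*8)
A=cv2.resize(a[170:240,290:372],None,fx=8,fy=8,interpolation=cv2.INTER_CUBIC)
B=cv2.resize(b[170:235,280:352],None,fx=8,fy=8,interpolation=cv2.INTER_CUBIC)
cv2.imwrite("pics/p12.png",A);cv2.imwrite("pics/p13.png",B)
```

```text
45 [[315.39038853 365.27773672]] [[407.645999   241.88265057]]
58 [[315.96954132 361.48557921]] [[409.02090111 217.3339557 ]]
84 [[317.15151868 353.74626687]] [[411.81708199 167.40851726]]
```

View pics/p12.png

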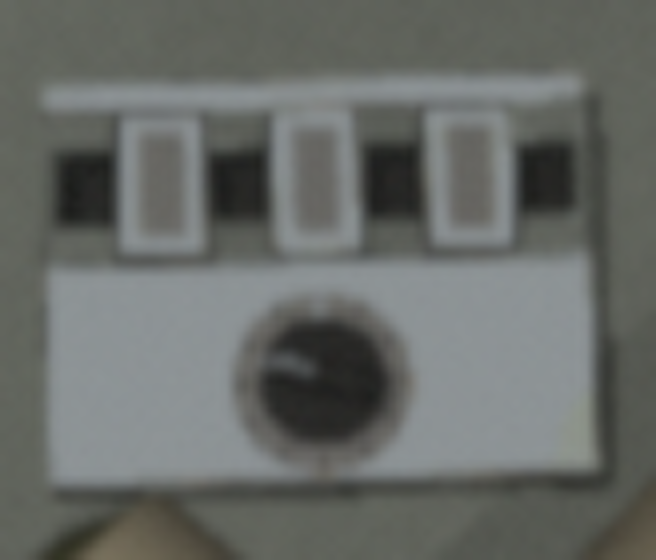

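View pics/p13.png

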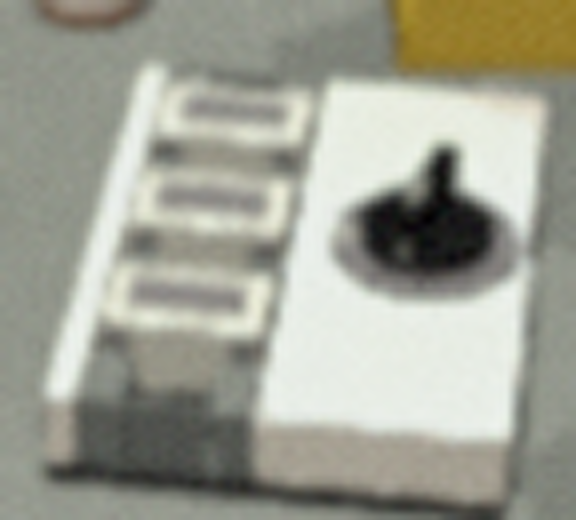

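Run:
```python
from h import *
a=cv2.imread("pics/top2.png");b=cv2.imread("pics/side2.png")
for n,im,roi,th in(("top",a,[318,205,345,230],75),("side",b,[318,180,350,210],70)):
    g=cv2.cvtColor(up(im),cv2.COLOR_BGR2GRAY)
    m=(g<th).astype(np.uint8);m=cv2.morphologyEx(m,cv2.MORPH_CLOSE,np.ones((25,25),np.uint8))
    r=[v*6 for v in roi];print(n,rect(n,m,58,r))
g=cv2.cvtColor(up(a),cv2.COLOR_BGR2GRAY)
cs=cv2.findContours(((g<75)*1).astype(np.uint8)[205*6:230*6,318*6:345*6],cv2.RETR_EXTERNAL,cv2.CHAIN_APPROX_NONE)[0]
c=max(cs,key=cv2.contourArea)[:,0,:]+[318*6,205*6]
(cx,cy),r=cv2.minEnclosingCircle(cv2.convexHull(c).astype(np.float32))
C=ray("top",[(cx+.5)/6-.5,(cy+.5)/6-.5],58)[0];print("disc",C,r/6)
P=proj("top",[C[0],C[1],84])[0]
yy,xx=np.mgrid[0:g.shape[0],0:g.shape[1]];k=(np.hypot(xx-cx,yy-cy)<0.8*r)&(g>80)
uv=np.c_[xx[k],yy[k]]/6.-.4
w=ray("top",uv,84)[:,:2]-C[:2];e,v=np.linalg.eigh(np.cov(w.T));v=v[:,-1]*np.sign(v[:,-1]@w.mean(0))
print("mean",w.mean(0),np.degrees(np.arctan2(*w.mean(0)[::-1])),"pca",np.degrees(np.arctan2(v[1],v[0])),len(w))
```

```text
top [(508.0, -38.9, 62.0, 58.1, 89.7)]
side [(513.6, -40.5, 85.9, 57.6, -64.4)]
disc [507.8574065  -38.84642044  58.        ] 8.463489532470703
mean [ 5.63561503 18.85141899] 73.35601140749016 pca 82.8259883326926 78
```

Call:
carry_out --pt "-0.06 0 50 0 10.6 0 0" --pt "-0.06 0 100 0 21.2 0 0" --pt "-0.06 0 150 0 31.8 0 0" --pt "-0.06 0 200 0 42.4 0 0" --pt "-0.06 0 250 0 53 0 0"

```text
time_s: 62.25
eef_pos: [494.0, -39.4, 96.3]
ee_rot: [0.636, 0.309, 0.636, -0.309]
force: [-0.0, 0.0, -0.8]
grip_width: 0.534
```

Call:
carry_out --pt "-0.06 0 0 0 10.6 0 0" --pt "-0.06 0 0 0 21.2 0 0" --pt "-0.06 0 0 0 31.8 0 0" --pt "-0.06 0 0 0 42.4 0 0" --pt "-0.06 0 0 0 53 0 0"

```text
time_s: 62.88
eef_pos: [494.2, -40.9, 96.2]
ee_rot: [-0.432, -0.56, -0.431, 0.56]
force: [-0.6, -1.2, -0.4]
grip_width: 0.532
```

```bash
cat >> h.py <<'E'
def go2(xyz,yaw):
    s,p,r=pose()
    print("now",p.round(1),"F",s["force"].round(1),"w",round(s["grip_width"],3),"t",round(s["time_s"],2),"yaw",np.degrees(np.arctan2(r.as_matrix()[1,2],r.as_matrix()[0,2])).round(2),"j6",s["joints"][5].round(2))
    print("delta",r.inv().apply(np.array(xyz)-p).round(1),(r.inv()*Rt(yaw)).as_rotvec(degrees=True).round(1))
E
python3 -c "
from h import *
go2([508.3,-38.8,70],np.radians(-112))"
```

```text
now [494.2 -40.9  96.2] F [-0.6 -1.2 -0.4] w 0.532 t 62.88 yaw -104.78 j6 -0.06
delta [26.2 13.1 -5.6] [ 7.2  0.  -0. ]
```

Call:
carry_out --pt "-0.06 0 13 -5.5 7 0 0" --pt "-0.06 10 13 -5.5 7 0 0" --pt "-0.06 20 13 -5.5 7 0 0" --pt "-0.06 26 13 -5.5 7 0 0" --pt "-0.06 26 13 -5.5 7 0 0"

```text
time_s: 63.5
eef_pos: [507.1, -39.7, 69.5]
ee_rot: [-0.398, -0.584, -0.398, 0.585]
force: [0.1, -0.0, 1.0]
grip_width: 0.53
```

Call:
carry_out --pt "-0.06 8 0 0 0 0 0" --pt "-0.06 16 0 0 0 0 0" --pt "-0.06 24 0 0 0 0 0" --pt "-0.06 30 0 0 0 0 0" --pt "-0.06 32 0 0 0 0 0"

```text
time_s: 64.12
eef_pos: [507.3, -39.8, 37.6]
ee_rot: [-0.398, -0.584, -0.398, 0.585]
force: [-0.3, -0.8, 0.1]
grip_width: 0.525
```

```bash
python3 -c "
from h import *
go2([508.3,-38.8,38],np.radians(-112))
a=snap('side','s14')
cv2.imwrite('pics/p14.png',cv2.resize(a[150:225,290:370],None,fx=7,fy=7,interpolation=cv2.INTER_CUBIC))"
```

```text
now [507.3 -39.8  37.6] F [-0.3 -0.8  0.1] w 0.525 t 64.12 yaw -111.53 j6 0.07
delta [-0.4  0.6 -1.3] [0.5 0.  0. ]
```

View pics/p14.png

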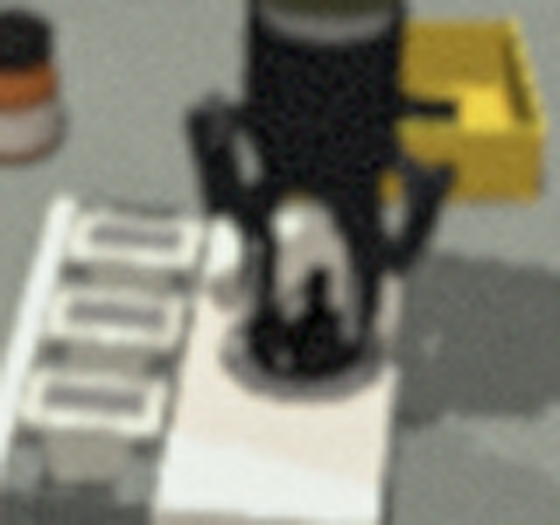

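Fingers straddle the bar, with the bar about centred between them at (315,300). Closing.

Call:
carry_out --pt "0.4 0 0.5 -1 0 0 0" --pt "1 0 0.5 -1 0 0 0" --pt "1 0 0.5 -1 0 0 0" --pt "1 0 0.5 -1 0 0 0" --pt "1 0 0.5 -1 0 0 0" --newtons 25

```text
time_s: 64.8
eef_pos: [508.9, -39.3, 38.4]
ee_rot: [0.398, 0.585, 0.397, -0.584]
force: [3.4, -2.6, 3.5]
grip_width: 0.128
```

```bash
python3 -c "
from h import *
go2([508.3,-38.8,38],np.radians(-112));print(ctrl.sense()['wrist_torque'])"
```

```text
now [508.9 -39.3  38.4] F [ 3.4 -2.6  3.5] w 0.128 t 64.8 yaw -111.53 j6 0.07
delta [ 0.4 -0.7 -0.3] [ 0.5  0.  -0.1]
[-0.3876553  -0.49106611 -0.00784569]
```

Call:
carry_out --pt "1 0 1 0 8 0 0" --pt "1 0 1 0 16 0 0" --pt "1 0 1 0 24 0 0" --pt "1 0 1 0 32 0 0" --pt "1 0 1 0 40 0 0"

```text
time_s: 65.42
eef_pos: [508.5, -39.0, 38.4]
ee_rot: [-0.172, -0.685, -0.173, 0.686]
force: [-4.4, 1.4, 8.7]
grip_width: 0.135
```

```bash
python3 -c "
from h import *
go2([508.9,-39.3,38],np.radians(-178.75));print(ctrl.sense()['wrist_torque'])"
```

```text
now [508.5 -39.   38.4] F [-4.4  1.4  8.7] w 0.135 t 65.42 yaw -151.78 j6 0.77
delta [ 0.4  0.5 -0.2] [27.   0.1  0.1]
[0.21731893 0.57784528 0.02801606]
```

Call:
carry_out --pt "1 0 0 0 8 0 0" --pt "1 0 0 0 16 0 0" --pt "1 0 0 0 24 0 0" --pt "1 0 0 0 27 0 0" --pt "1 0 0 0 27 0 0"

```text
time_s: 66.05
eef_pos: [508.4, -38.6, 38.4]
ee_rot: [-0.009, -0.706, -0.009, 0.708]
force: [-3.5, 2.8, 8.6]
grip_width: 0.13
```

```bash
python3 -c "
from h import *
go2([508.9,-39.3,38],np.radians(-178.75));print(ctrl.sense()['wrist_torque'])"
```

```text
now [508.4 -38.6  38.4] F [-3.5  2.8  8.6] w 0.13 t 66.05 yaw -178.56 j6 1.24
delta [ 0.4  0.7 -0.5] [0.2 0.1 0.1]
[0.54349521 0.57991614 0.00818524]
```

Call:
carry_out --pt "1 0 0 0 0.2 0 0" --pt "-0.1 0 0 0 0.2 0 0" --pt "-0.1 0 0 0 0.2 0 0" --pt "-0.1 0 0 0 0.2 0 0" --pt "-0.1 -25 0 0 0.2 0 0"

```text
time_s: 66.68
eef_pos: [508.0, -39.1, 61.9]
ee_rot: [-0.007, -0.706, -0.008, 0.709]
force: [0.6, 0.5, 1.2]
grip_width: 0.55
```

Call:
carry_out --pt "-0.1 -60 0 0 0 0 0" --pt "-0.1 -80 40 0 0 0 0" --pt "-0.1 -80 100 0 0 0 0" --pt "-0.1 -80 160 0 0 0 0" --pt "-0.1 -80 220 0 0 0 0"

```text
time_s: 67.3
eef_pos: [513.8, -261.2, 143.1]
ee_rot: [-0.008, -0.707, -0.008, 0.707]
force: [1.8, -0.6, 0.5]
grip_width: 0.552
```

Call:
carry_out --pt "-0.1 0 30 0 0 0 0" --pt "-0.1 0 30 0 0 0 0" --pt "-0.1 0 30 0 0 0 0" --pt "-0.1 0 30 0 0 0 0" --pt "-0.1 0 30 0 0 0 0"

```text
time_s: 67.92
eef_pos: [515.0, -288.6, 143.3]
ee_rot: [-0.008, -0.707, -0.008, 0.707]
force: [-0.5, 0.0, -0.4]
grip_width: 0.548
```

```bash
python3 -c "
from h import *
b=snap('side','side3');a=snap('top','top3')
A=cv2.resize(a[170:245,290:370],None,fx=5,fy=5,interpolation=cv2.INTER_CUBIC)
B=cv2.resize(b[140:215,280:360],None,fx=5,fy=5,interpolation=cv2.INTER_CUBIC)
cv2.imwrite('pics/p15.png',np.hstack([A,B]))
for n,c in(('bottle','') ,): pass
a0=cv2.imread('pics/top0.png').astype(int);d=np.abs(a-a0).max(2)
print('bystander diff: bottle',d[205:245,145:185].max(),'jar',d[150:180,380:410].max(),'carton',d[190:265,450:505].max())
print(ctrl.sense()['eef_pos'],ctrl.sense()['force'])"
```

```text
bystander diff: bottle 4 jar 45 carton 23
[ 514.95176411 -288.86618555  143.26679056] [ 0.50156615  0.19355667 -0.15854138]
```

View pics/p15.png

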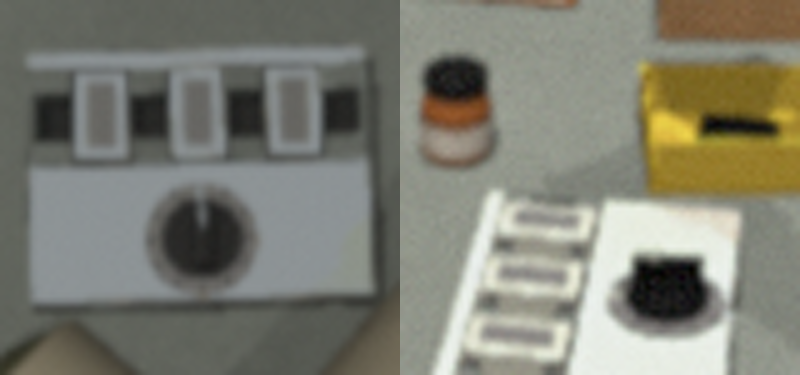

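Run:
```python
from h import *
for f in("side0","side3"):
    im=cv2.imread(f"pics/{f}.png");h=cv2.cvtColor(im,cv2.COLOR_BGR2HSV)
    m=((h[:,:,1]>110)&(h[:,:,0]<16)).astype(np.uint8)
    for r in([275,145,305,175],[325,118,390,152]):
        q=cv2.moments(m[r[1]:r[3],r[0]:r[2]],True);print(f,q["m00"],q["m10"]/q["m00"]+r[0],q["m01"]/q["m00"]+r[1])
g=lambda im:cv2.cvtColor(up(im),cv2.COLOR_BGR2GRAY)
K=np.ones((31,31),np.uint8)
for n,th,roi in(("top",120,[298,184,368,201.5]),("side",185,[288,177,320,225])):
    im=g(cv2.imread(f"pics/{n}3.png"));m=(im>th).astype(np.uint8)
    m=cv2.morphologyEx(m,cv2.MORPH_CLOSE,K) if n=="top" else m
    print(n,rect(n,m,60,[int(v*6) for v in roi]))
im=cv2.cvtColor(cv2.imread("pics/top3.png"),cv2.COLOR_BGR2GRAY);print(im[204:232,324:338])
```

```text
side0 77.0 290.8961038961039 161.57142857142858
side0 878.0 356.06492027334855 135.24601366742596
side3 79.0 290.746835443038 161.56962025316454
side3 789.0 357.4854245880862 135.66413181242078
top [(601.5, -106.6, 65.9, 38.6, -0.3), (601.9, -35.3, 65.9, 38.6, -0.3), (602.2, 37.0, 65.9, 37.4, -0.3)]
side [(563.2, 0.8, 231.8, 23.8, -82.1), (608.9, -12.4, 253.2, 83.6, -88.4)]
[[143 143 145 145 144 145 145 145 145 146 145 146 145 145]
 [145 145 144 143 142 143 142 142 143 144 144 145 145 144]
 [143 142 138 135 132 134 133 130 131 136 139 141 144 145]
 [132 128 122 118 116 123 121 114 112 121 122 127 138 143]
 [112 107 105 102 106 119 115 105 101 103 102 107 123 136]
 [100  96  90  87  89 105 104  90  84  91  92  97 109 122]
 [ 98  86  69  61  62  81  87  68  61  70  80  90  99 108]
 [ 87  69  51  43  46  70  85  62  41  47  56  68  84  97]
 [ 68  51  42  39  45  72  90  66  40  34  40  50  67  88]
 [ 50  42  40  40  41  70  91  66  38  35  37  40  54  75]
 [ 45  40  39  41  38  59  81  60  38  34  37  39  45  61]
 [ 43  40  42  39  37  49  63  49  36  34  39  41  41  49]
 [ 41  41  40  
[... 229 characters left out ...]
2  41  38  38  41  41  38  32  33  38  40  44  57]
 [ 50  42  41  39  38  41  39  36  34  35  39  40  46  67]
 [ 63  50  42  40  36  38  34  33  31  34  41  46  64  79]
 [ 82  63  48  42  40  35  31  31  33  39  48  62  80  93]
 [ 96  80  66  57  51  47  45  44  47  54  70  82  94 102]
 [101  94  87  80  76  75  72  74  75  80  89  89  99 109]
 [105  95  98  98  97  96  93  95  98  98  98  94 106 120]
 [122 110 108 108 105 102  95 102 105 104 110 114 124 137]
 [135 130 122 118 114 108 102 107 113 115 121 131 135 139]
 [123 121 119 116 109 104 101 103 108 109 112 116 117 119]
 [ 91  89  88  85  82  80  78  79  74  74  76  81  80  81]
 [ 69  70  69  68  68  67  69  66  65  61  66  73  76  77]]
```

```bash
python3 -c "
from h import *
print(order.finish_job())"
```

```text
the job is handed in; nothing more can be done
None
```

I reloaded the reader and handed the job in at about 68 s of the 210 s allowed.

- **Feeling the bays:** I pressed bays 1, 2 and 3 in that order, each to about its 6 mm stop. Bay 1 was empty; bays 2 and 3 each held a core.
- **Spent cores:** Both went into the yellow bin, and the camera showed dark blocks inside it.
- **Cassettes:** All three fresh cassettes are in, one per bay. One had been knocked about 35 mm aside, so I measured it again before picking it up. I released each one with its underside at plate height, judging by the arm's readings, and there was no jamming force.
- **Dial:** I turned it with the tool ending at 1.4–1.6°, while the reader itself stands at about 1.25°. The last top view shows the pointer on the zero mark, within about 2°.
- **Bystanders:** The bottle and jar show no movement in the pictures. The carton's outline moved about 1.4 px, probably because the arm or its shadow was partly over it; the arm did not go near it.

**Disagreements and failures:**
- The fingertip was about 28 mm behind the position the arm reported, so I set heights by touch.
- The bays lay about 2 mm further towards -y than the cameras gave.
- The first two tries at bay 3's core gripped the fixed part beneath it, with up to about 25 N on the wrist. I gripped higher and it came free.
- The final check of the cassettes' seated height from the side view gave no clean outline. That they are fully home rests on the release heights and the pictures.

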